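# Hang a sign bracket on the slatwall and stand the sign in it

## Task

Please put up the little blank sign on the slatwall display: hook the grey bracket into the upper groove near the middle of the panel (tilt it nose-up, tuck its hook in, then swing it down until its back plate lies flat and fully home on the panel). Once it hangs, take the sign out of its wooden block and lower its stem through the bracket's eyelet until the collar rests on the eyelet, and let go of everything. Leave the jar, the mill, the shaker and the pen beside it as they are.

Things in the scene. Friction and masses are not known exactly. Their poses are not given: they have to be found in the camera images.
- panel: Fixed upright slatwall display of light wood, 180 mm wide (y), 212 mm high, front towards the robot, with two level grooves with aluminium lips, open at both ends; the lower one (mouth 70 to 90 mm up) is not used. Origin on the table under the middle of the front face; x points into the panel, away from the robot; y along the grooves. A foot 12 mm high reaches 12 mm in front of the face.
- panel_groove (a point): Middle of the upper groove's floor at the front face, 170 mm above the table; axes as the panel's. The mouth is 20 mm high; above it hangs a lip 4 mm thick, 14 mm high; behind, a cavity (x 4 to 30 mm) reaches 34 mm above the groove's floor. The panel's top is 42 mm above that floor; the front face below it is flat for 80 mm.
- bracket: Loose grey steel bracket, 0.18 kg, 126 mm long, 95 mm high, standing upright on the table. Origin on its underside; x points from eyelet to back plate, z up. Grip web 12 mm thick (y), x -23 to 47, z 0 to 48 mm; an arm 12 mm wide, 16 mm high joins it to the eyelet. Back plate 60 mm wide (y), 4 mm thick, rear face at x = 50 mm, z 0 to 74 mm, with a hook on top.
- bracket_seat (a point): Point (50, 0, 70) mm in the bracket's frame, axes as the bracket's: rear face of the back plate, underside of the hook's tongue. Seated, it lies at the height of the upper groove's floor, in the panel's front face, the bracket's axes along the panel's. Hanging freely the bracket sags some 2 degrees nose-down and its seat point may stand up to 3 mm proud.
- bracket_hook (a point): Top middle of the hook, (59, 0, 95) mm in the bracket's frame. The hook: a 4 mm thick tongue runs back from the plate at z 70 to 74 mm, then an upstand 4 mm thick (x 57 to 61 mm) rises to z 95 mm, all 60 mm wide. It is taller than the groove's mouth and enters only tilted some 35 to 45 degrees nose-up (eyelet raised); swung down, the upstand rises behind the lip.
- bracket_eye (a point): Centre of the eyelet's top rim, at (-50, 0, 16) mm in the bracket's frame; a vertical through hole of 16 mm diameter, 16 mm high, outer diameter 30 mm.
- stand: Fixed wooden block 56 x 56 x 45 mm that holds the sign; a vertical hole of 13 mm diameter, 40 mm deep, in the middle of its top. Origin under its centre. Fixed furniture round the work stands higher: cake domes (about 150 mm to their knobs) towards the robot, big glass storage jars (240 mm with knob) to the right.
- sign: Loose blank two-sided sign, 0.09 kg, standing upright with its stem in the wooden block. Origin at the stem's lower end; z up the stem; x is the normal of the board. Steel stem 10 mm diameter with a tapered end, from z = 0 to 80 mm; a collar of 26 mm diameter from z = 80 to 85 mm; above it a board 8 mm thick (x), 54 mm wide (y), z from 85 to 140 mm. It may turn any way about its stem at the end.
- sign_collar (a point): Centre of the underside of the sign's collar, 80 mm above the stem's lower end; finally on the eyelet's top rim.
- honey: Bystander: jar with red lid, 62 mm diameter, 86 mm high; origin under its centre.
- mill: Bystander: wooden pepper mill, 58 mm diameter, 150 mm high; origin under its centre.
- shaker: Bystander: salt shaker, 44 mm diameter, 90 mm high; origin under its centre.
- pen: Bystander: white marker pen with blue cap, 135 mm long (y), 17 mm thick, lying on the table; origin under its centre.

How it is judged:
By the outcome, as a careful person would: the job done as asked, in the order asked, and still so for the second after the job is handed in, with the robot touching nothing.
It also fails if it takes over 69 s, if anything falls off the work surface, if the arm or the gripper's body presses on something with over 40 N, if the wrist force passes 120 N, or if a joint passes its speed limit or range.

## Robot

A 6-joint arm with a two-finger parallel gripper is mounted at the origin on a cart in front of the work surface, level with it; the furniture and walls round the work are solid. World frame = base frame: x ahead of the robot, y to its left, z up, the work surface at z = 0. Lengths are in m, angles in rad, forces in N, time in s.
With the tool pointing down it reaches from about 0.375 to 0.9 m from the base axis. Payload 3.1 kg.
Tool frame: the origin (TCP) lies midway between the tips of the shut fingers; the grasp point (between the pads) lies 19 mm behind it (grip_depth is the distance from the TCP to the grasp point, in m); y points along the fingers, z is the direction in which the jaws open and shut, and the axes are right-handed (so a half turn about y gives the same grasp; the last joint's range is limited). The gripper opens to 85 mm and grips with 20 to 120 N. Pads are 22 mm wide; open, the fingers measure 114 mm over their backs; the gripper's body (76 mm by 85 mm) begins 54 mm behind the grasp point. The pads swing forward as they close: fully open they stand 13 mm farther back than shut.
Start: joints at [1.022, 0.527, 1.433, -0, 1.181, -0.178], TCP at [0.226, 0.583, 0.231] pointing down, gripper open.
Joint ranges: [-3.08, 3.08], [-0.75, 2.2], [0.22, 2.44], [-1.43, 4.57], [0, 2.65], [-2.85, 2.85]. Speed limits (rad/s): [2.79, 2.79, 3.14, 3.14, 3.14, 3.14].

## Interface

Orientations are given as a unit quaternion [x, y, z, w].
In Python, from station import sense, snapshot, camera_model, sign_off, grip_depth gives the robot as it stands.
- The arm moves only by the tool play_rows, never from a script. Its argument "deltas" is a list of rows, each a list of 6 numbers: the shift along the tool's x, y, z in m, then the turn, a rotation vector about the tool's x, y, z in rad. A call has 1 to 12 rows; each row is the pose to reach, as a shift and turn from the pose commanded when the call began, along the tool's axes at that moment; what a row does not reach only later rows make up. A row lasts 1/10 s, in which the tool goes at most 50 mm and 8.59 degrees, less where a joint would pass 70% of its speed; a pose out of reach is approached as far as the arm can. A call with a gripper value outside its range is refused whole. "gripper" is the finger opening in m, from 0 to 0.0854, set as the call begins (left out, the last holds). The fingers move at their own pace and stop on an object; "force" is the grip in N (left out, the last holds). Time passes only in rows, so rows that repeat a pose let the fingers close. It gives the time, the measured TCP pose, the force and the opening at its end, in the units of the state.
- sense(): the state, without advancing time (a new reading comes with each control period).
- snapshot(name): name is "side" or "top" or "wrist"; returns the picture (480x640x3 uint8, red, green, blue); there is no depth.
- camera_model(name): a dict with "fx", "fy", "cx", "cy" (pixels), "camera_from_world" (4x4, takes a point from world to camera coordinates). Camera axes: x right, y up, looking along -z (the intrinsics and any distortion apply to the point x, -y, -z); pixel columns grow to the right and rows downward; lengths in m; the calibration is good to about 2 mm. The wrist camera is an equidistant fisheye: a pixel r from the principal point sees the ray r / f radians off the axis. A picture is of the moment at which its call begins: read the wrist's pose just before it. camera_model takes no time and is no camera call; for the wrist camera it gives the pose at the moment of the call.
- sign_off(): hands the job in, once; it reports no verdict.
The state is a dict: "t": time; "q": joint angles; "qd": joint speeds; "tau": joint torques, N m; "tcp_pos": TCP position; "tool_rot": TCP orientation; "force": force on the tool from outside, world axes, zero at the start; "ft_torque": the same for the moment, N m; "finger_gap": opening from 0.0 (shut) to 1.0 (fully open).
Only numpy, scipy, OpenCV 4.12 (cv2) and the standard library are available. Lean on these libraries where they do the work, as an engineer would, in place of code of your own. Each camera call takes 0.05 s, during which the arm holds its last target.

## Working session

There is one attempt and no reset: what is moved stays moved. The work goes in short steps, Python scripts to look and compute and a tool call to move; the robot and the scene stay as the last step left them, time stands still between calls to the robot, and variables do not carry over. Pictures are saved under pics/ and viewed, and the job is handed in when it is done.

Besides the shell and the picture viewer there is one more tool, called after "Request:" in YAML: its name, and indented under it one key for each argument. play_rows: Moves the arm, as the interface text tells. Its arguments: {"type":"object","properties":{"deltas":{"type":"array"},"gripper":{"type":"number"},"force":{"type":"number"}},"required":["deltas"]}

```bash
ls; mkdir -p pics
python3 - <<'E'
from station import *
import cv2
print(sense()); print(grip_depth)
for n in ["side","top","wrist"]:
    m=camera_model(n); print(n,m)
    cv2.imwrite(f"pics/{n}0.png",snapshot(n)[:,:,::-1])
E
```

```text
pics
{'t': 0.0, 'q': array([ 1.02149061e+00,  5.28470820e-01,  1.43389113e+00, -4.23574663e-06,
        1.18138657e+00, -1.78526465e-01]), 'qd': array([ 3.48004863e-04, -1.07956101e-03,  8.55303499e-05,  6.41526867e-04,
       -1.12635166e-03, -1.16200036e-03]), 'tau': array([-3.29338018e-04, -4.42357600e+01, -1.78020197e+01, -2.48314154e-04,
        8.41474277e-03, -7.00795070e-06]), 'tcp_pos': array([0.22607783, 0.58192017, 0.2303343 ]), 'tool_rot': array([ 0.69570265, -0.13061001,  0.13006999, -0.69427707]), 'force': array([-0.43715237,  0.35909842, -0.80791647]), 'ft_torque': array([ 0.00304403,  0.00700978, -0.03282614]), 'finger_gap': 0.9993569424686055}
0.0187
side {'fx': 462.1408240461009, 'fy': 462.1408240461009, 'cx': 319.851373596882, 'cy': 240.0070151910834, 'camera_from_world': array([[ 0.99847584,  0.05417054, -0.01056152, -0.60438695],
       [-0.02740379,  0.65271993,  0.75710351, -0.18088606],
       [ 0.04790643, -0.75566014,  0.65320956, -0.83186317],
       [ 0.        ,  0.        ,  0.        ,  1.        ]])}
top {'fx': 555.5513157412031, 'fy': 555.5513157412031, 'cx': 317.98848113291837, 'cy': 239.3138120643017, 'camera_from_world': array([[-0.02321035, -0.99968391, -0.00966248,  0.15977282],
       [ 0.99175319, -0.02424261,  0.12584873, -0.63064384],
       [-0.12604319, -0.0066618 ,  0.99200239, -1.03855418],
       [ 0.        ,  0.        ,  0.        ,  1.        ]])}
wrist {'fx': 371.64829954431775, 'fy': 371.64829954431775, 'cx': 313.23328806995875, 'cy': 244.62186098309067, 'camera_from_world': array([[ 0.36216055,  0.93211191, -0.002669  , -0.62404922],
       [-0.89585953,  0.34728145, -0.27718458,  0.03611789],
       [-0.25744016,  0.10277637,  0.96081298, -0.37893901],
       [ 0.        ,  0.        ,  0.        ,  1.        ]])}
```

View pics/side0.png

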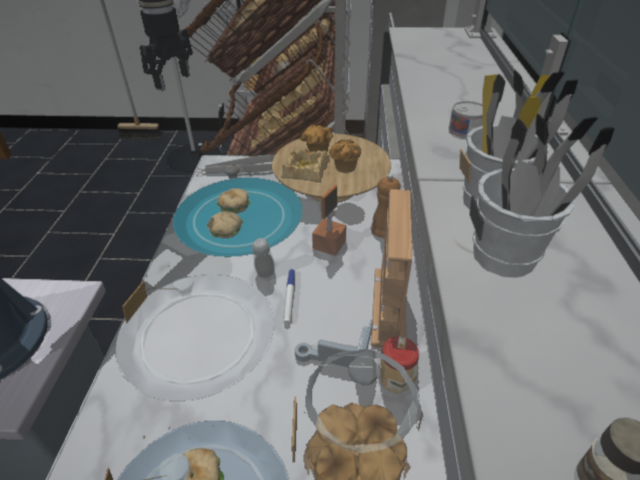

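View pics/top0.png

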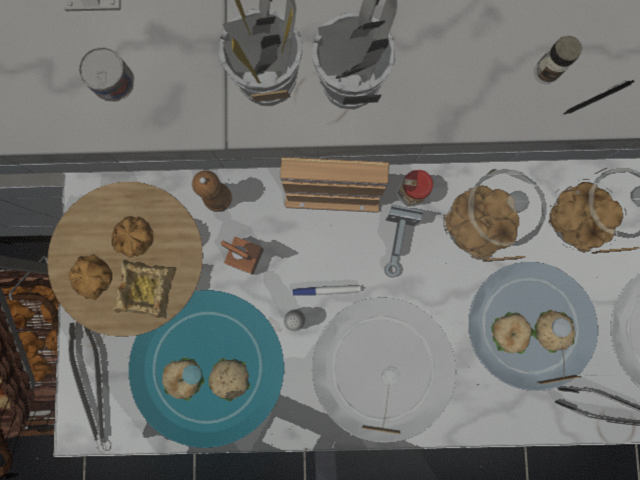

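View pics/wrist0.png

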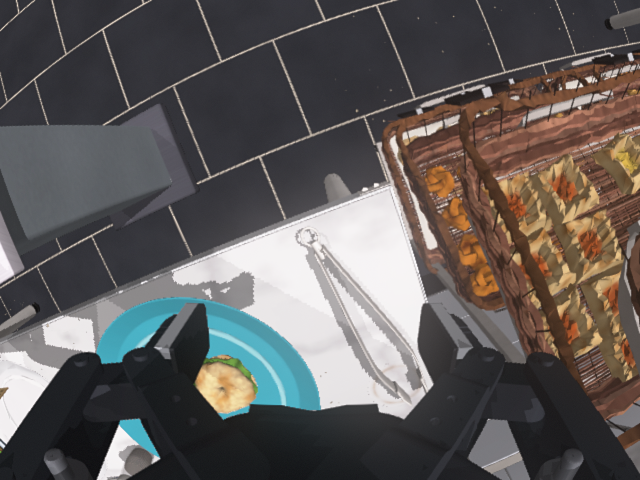

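```bash
cat > h.py <<'E'
import numpy as np, cv2
from station import *
from scipy.spatial.transform import Rotation as R
def ray(n,u,v,m=None):
    m=m or camera_model(n); T=m["camera_from_world"]; 
    if n=="wrist":
        a=np.array([u-m["cx"],v-m["cy"]]); r=np.hypot(*a); th=r/m["fx"]; d=np.array([*(a/max(r,1e-9)*np.sin(th)),np.cos(th)])
    else: d=np.array([(u-m["cx"])/m["fx"],(v-m["cy"])/m["fy"],1.])
    d=np.array([d[0],-d[1],-d[2]]); Rm=T[:3,:3]
    d=Rm.T@d; o=-Rm.T@T[:3,3]; return o,d/np.linalg.norm(d)
def onz(n,u,v,z,m=None):
    o,d=ray(n,u,v,m); return o+d*(z-o[2])/d[2]
def tri(n1,p1,n2,p2):
    o1,d1=ray(n1,*p1); o2,d2=ray(n2,*p2)
    s=np.linalg.lstsq(np.c_[d1,-d2],o2-o1,rcond=None)[0]; a=o1+d1*s[0]; b=o2+d2*s[1]
    return (a+b)/2, np.linalg.norm(a-b)
def proj(n,p,m=None):
    m=m or camera_model(n); c=m["camera_from_world"]@np.r_[p,1]; c=np.array([c[0],-c[1],-c[2]])
    if n=="wrist":
        r=np.hypot(c[0],c[1]); th=np.arctan2(r,c[2]); return np.array([m["cx"]+m["fx"]*th*c[0]/r, m["cy"]+m["fy"]*th*c[1]/r])
    return np.array([m["cx"]+m["fx"]*c[0]/c[2], m["cy"]+m["fy"]*c[1]/c[2]])
def crop(src,dst,x0,y0,x1,y1,k):
    im=cv2.imread(src)[y0:y1,x0:x1]; cv2.imwrite(dst,cv2.resize(im,None,fx=k,fy=k,interpolation=cv2.INTER_CUBIC))
E
python3 - <<'E'
from h import *
crop("pics/top0.png","pics/tc.png",180,140,460,340,2.8)
crop("pics/side0.png","pics/sc.png",240,170,440,420,2.4)
E
```

```text
(no output)
```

View pics/tc.png

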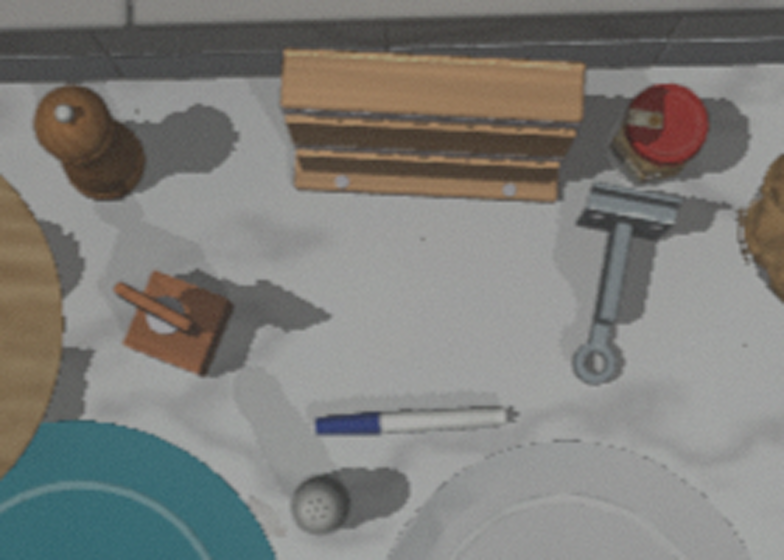

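View pics/sc.png

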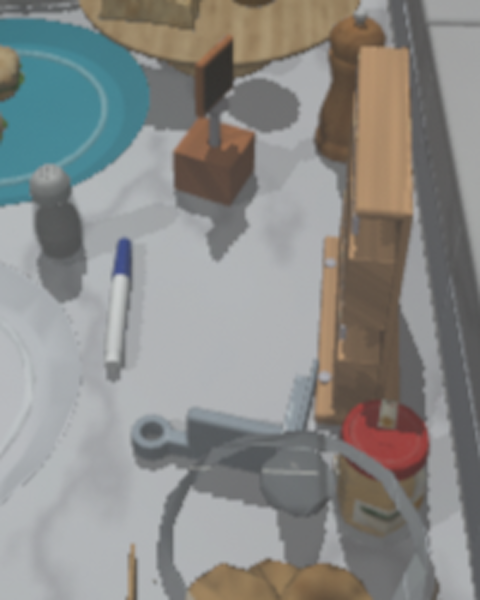

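Run:
```python
from h import *
np.set_printoptions(precision=4,suppress=True)
T=lambda x,y:(180+x/2.8-0.3,140+y/2.8-0.3)
S=lambda x,y:(240+x/2.4-0.3,170+y/2.4-0.3)
def t(n,x,y,z): p=onz("top",*T(x,y),z); print(n,p); return p
e=t("eye",596,362,.016)
a=t("webfar",622,226,.048);b=t("webnear",606,318,.048)
print("yaw",np.degrees(np.arctan2(*(a-b)[1::-1])),np.degrees(np.arctan2(*(a-e)[1::-1])))
h1=t("hookL",592,185,.095);h2=t("hookR",681,197,.095); print(np.linalg.norm(h1-h2))
p1=t("pfL",283,106,.212);p2=t("pfR",582,121,.212);print(np.linalg.norm(p1-p2))
p1=t("pbL",284,52,.212);p2=t("pbR",583,66,.212)
f1=t("footL",297,188,.012);f2=t("footR",557,200,.012);print(np.linalg.norm(f1-f2), np.degrees(np.arctan2(f1[0]-f2[0],f1[1]-f2[1])))
b1=t("boardA",117,287,.145);b2=t("boardB",191,327,.145);print(np.linalg.norm(b1-b2))
for c in [(157,272),(233,302),(206,376),(125,344)]: t("stand",*c,.045 )
t("honey",667,124,.086);t("mill",64,113,.150);t("shaker",320,505,.09)
# tri
print("eye",tri("top",T(596,362),"side",S(151,431)))
print("board",tri("top",T(117,287),"side",S(197,72)))
print("board",tri("top",T(191,327),"side",S(232,40)))
print("panel TL front", tri("top",T(283,106),"side",S(360,47)))
print("panel TR front", tri("top",T(582,121),"side",S(358,211)))
```

```text
eye [ 0.5749 -0.0007  0.016 ]
webfar [ 0.6662 -0.0184  0.048 ]
webnear [ 0.6027 -0.0047  0.048 ]
yaw -12.119313921313552 -10.946383803606285
hookL [0.6868 0.0072 0.095 ]
hookR [ 0.6772 -0.0513  0.095 ]
0.059252667560477826
pfL [0.7171 0.2028 0.212 ]
pfR [0.7035 0.0266 0.212 ]
0.1767353001286228
pbL [0.7498 0.2017 0.212 ]
pbR [0.7367 0.0247 0.212 ]
footL [0.7053 0.2081 0.012 ]
footR [0.6919 0.022  0.012 ]
0.18659808959880356 4.114158776658438
boardA [0.62   0.3134 0.145 ]
boardB [0.5937 0.2672 0.145 ]
0.053195623385241766
stand [0.6424 0.3039 0.045 ]
stand [0.6203 0.2515 0.045 ]
stand [0.5696 0.2706 0.045 ]
stand [0.593  0.3262 0.045 ]
honey [ 0.7288 -0.0459  0.086 ]
mill [0.7312 0.346  0.15  ]
shaker [0.481  0.1915 0.09  ]
eye (array([ 0.5755, -0.0011,  0.0122]), np.float64(0.0006711118644615488))
board (array([0.6092, 0.3178, 0.1036]), np.float64(0.03242486797653317))
board (array([0.6082, 0.2662, 0.1661]), np.float64(0.03308095381219176))
panel TL front (array([0.719 , 0.2031, 0.2078]), np.float64(0.0017724486724851535))
panel TR front (array([0.7064, 0.026 , 0.2073]), np.float64(0.0035145516646608935))
```

Run:
```python
from h import *
np.set_printoptions(precision=4,suppress=True)
s=sense(); M=R.from_quat(s["tool_rot"]).as_matrix(); print("tool axes cols\n",M)
m=camera_model("wrist");T=m["camera_from_world"];c=-T[:3,:3].T@T[:3,3]
print("cam in tool",M.T@(c-s["tcp_pos"]), "look in tool",M.T@(-T[2,:3]))
T=lambda x,y:(180+x/2.8-0.3,140+y/2.8-0.3)
S=lambda x,y:(240+x/2.4-0.3,170+y/2.4-0.3)
print("board",tri("top",T(117,287),"side",S(232,40)))
print("board",tri("top",T(191,327),"side",S(197,72)))
for u,v in [(447,222),(505,172),(544,205),(388,378)]: print(u,v,onz("top",u,v,0),onz("top",u,v,.15),onz("top",u,v,.24))
for u in [(313,370),(457,370),(385,297),(385,442)]: print(onz("top",*u,.0))
```

```text
tool axes cols
 [[ 0.932  -0.0009  0.3624]
 [-0.3624 -0.0014  0.932 ]
 [-0.0003 -1.     -0.0017]]
cam in tool [-0.0704 -0.142   0.0004] look in tool [ 0.2776  0.9607 -0.0006]
board (array([0.6225, 0.3154, 0.1352]), np.float64(0.002441620483367918))
board (array([0.5954, 0.2687, 0.1345]), np.float64(0.0012263417437396516))
447 222 [ 0.6683 -0.1163  0.    ] [ 0.6453 -0.0821  0.15  ] [ 0.6316 -0.0615  0.24  ]
505 172 [ 0.7685 -0.2398  0.    ] [ 0.7321 -0.1889  0.15  ] [ 0.7102 -0.1583  0.24  ]
544 205 [ 0.6982 -0.314   0.    ] [ 0.6712 -0.253   0.15  ] [ 0.655  -0.2165  0.24  ]
388 378 [0.3633 0.0147 0.    ] [0.3815 0.0313 0.15  ] [0.3924 0.0412 0.24  ]
[0.3818 0.1607 0.    ]
[ 0.3756 -0.1205  0.    ]
[0.5206 0.0145 0.    ]
[0.2431 0.0251 0.    ]
```

```bash
cat >> h.py <<'E'
def orient(yaw,a,flip=True):
    f=np.array([np.cos(yaw),np.sin(yaw),0]);u=np.array([0,0,1.])
    y=f*np.sin(a)-u*np.cos(a); x=f*np.cos(a)+u*np.sin(a)
    if flip:x=-x
    return np.c_[x,y,np.cross(x,y)]
def delta(p,M,s=None):
    s=s or sense(); M0=R.from_quat(s["tool_rot"]).as_matrix()
    d=M0.T@(p-s["tcp_pos"]); r=R.from_matrix(M0.T@M).as_rotvec()
    return np.r_[d,r]
E
python3 - <<'E'
from h import *
np.set_printoptions(precision=4,suppress=True)
s=sense();p=np.array([.55,0.0,.26])
print(delta(p,orient(np.radians(-11),0)))
print(delta(p,orient(np.radians(-11),np.radians(30))))
print(np.degrees(R.from_quat(s["tool_rot"]).as_euler('xyz')))
E
```

```text
[ 0.5128 -0.0289 -0.4252  0.0007  2.9627  0.0024]
[ 0.5128 -0.0289 -0.4252  0.769   2.8671  0.0712]
[-90.0958   0.019  -21.2469]
```

Request:
play_rows:
  deltas:
    - [0.02, -0.003, -0.02, 0, 0.12, 0]
    - [0.045, -0.006, -0.04, 0, 0.25, 0]
    - [0.07, -0.01, -0.06, 0, 0.38, 0]
    - [0.1, -0.015, -0.08, 0, 0.51, 0]
    - [0.13, -0.02, -0.1, 0, 0.64, 0]
    - [0.16, -0.02, -0.125, 0, 0.77, 0]
    - [0.19, -0.03, -0.15, 0, 0.9, 0]
    - [0.22, -0.03, -0.17, 0, 1.03, 0]
    - [0.25, -0.03, -0.2, 0, 1.16, 0]
    - [0.28, -0.03, -0.22, 0, 1.29, 0]
    - [0.3, -0.03, -0.24, 0, 1.4, 0]
    - [0.32, -0.03, -0.26, 0, 1.5, 0]
  gripper: 0.05

```text
t: 1.35
tcp_pos: [0.4309, 0.2228, 0.2612]
tool_rot: [-0.418, 0.57, -0.57, 0.418]
force: [-1.3, -0.0, -0.1]
finger_gap: 0.584
```

Run:
```python
from h import *
np.set_printoptions(precision=4,suppress=True)
s=sense();p=np.array([.55,0.0,.26]);print(s["q"],s["tcp_pos"])
print(delta(p,orient(np.radians(-11),0)))
print(delta(p,orient(np.radians(-11),np.radians(30))))
```

```text
[0.2463 0.3    1.7372 0.     1.1047 0.5513] [0.4309 0.2228 0.2612]
[0.1768 0.0012 0.1805 0.0001 1.4577 0.0003]
[0.1768 0.0012 0.1805 0.3811 1.4218 0.427 ]
```

Request:
play_rows:
  deltas:
    - [0.015, 0, 0.015, 0.032, 0.12, 0.036]
    - [0.03, 0, 0.03, 0.064, 0.237, 0.071]
    - [0.044, 0, 0.045, 0.095, 0.355, 0.107]
    - [0.059, 0, 0.06, 0.127, 0.474, 0.142]
    - [0.074, 0, 0.075, 0.159, 0.592, 0.178]
    - [0.088, 0, 0.09, 0.19, 0.711, 0.213]
    - [0.103, 0, 0.105, 0.222, 0.829, 0.249]
    - [0.118, 0, 0.12, 0.254, 0.948, 0.285]
    - [0.133, 0, 0.135, 0.286, 1.066, 0.32]
    - [0.147, 0, 0.15, 0.317, 1.185, 0.356]
    - [0.162, 0, 0.165, 0.349, 1.303, 0.391]
    - [0.177, 0.001, 0.18, 0.381, 1.422, 0.427]

```text
t: 2.55
tcp_pos: [0.5502, 0.0011, 0.2603]
tool_rot: [-0.248, -0.663, 0.697, -0.117]
force: [-1.5, 0.6, 0.1]
finger_gap: 0.587
```

Run:
```python
from h import *
np.set_printoptions(precision=4,suppress=True)
s=sense();print(s["q"],s["tcp_pos"])
for n in ["top","wrist"]: cv2.imwrite(f"pics/{n}1.png",snapshot(n)[:,:,::-1])
M=orient(np.radians(-11),np.radians(30))
g=np.array([.6241,-.0103,.034]); t=g+.0187*M[:,1]
print(delta(t-.09*M[:,1],M)); print(delta(t,M))
```

```text
[-0.2058  0.2501  1.9666  0.0214  0.4     1.5403] [0.5502 0.0011 0.2603]
[ 0.048   0.1616 -0.0029  0.0016  0.0031  0.0008]
[ 0.0479  0.2516 -0.0028  0.0016  0.0031  0.0008]
```

View pics/wrist1.png

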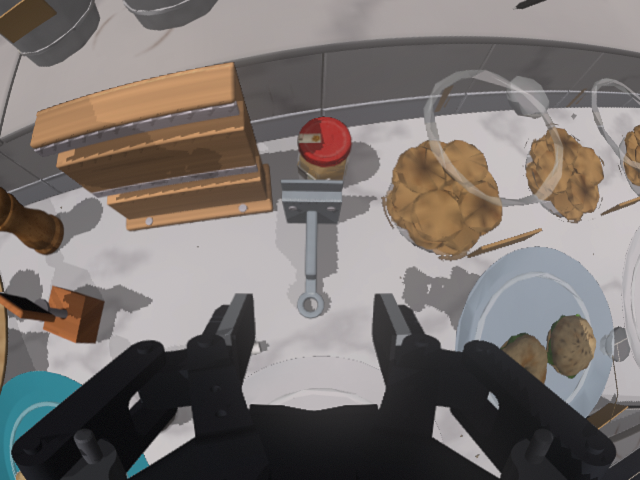

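View pics/top1.png

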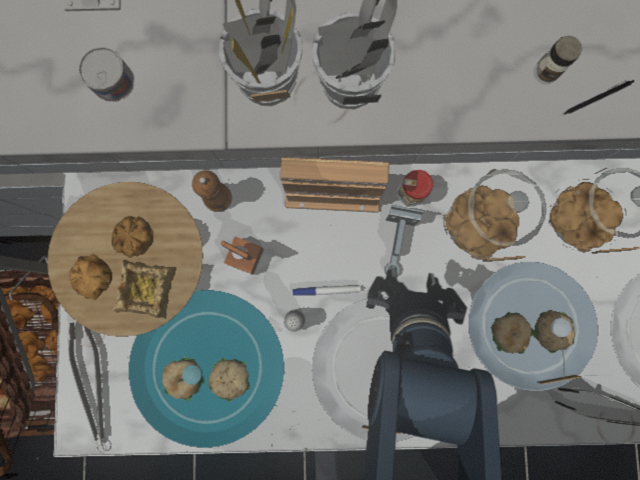

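Run:
```python
from h import *
np.set_printoptions(precision=4,suppress=True)
crop("pics/wrist1.png","pics/wc1.png",260,160,360,330,3.4)
e=onz("wrist",311,302,.016);a=onz("wrist",312,213,.048);h1=onz("wrist",282,181,.095);h2=onz("wrist",342,181,.095)
print(e,a,h1,h2,np.degrees(np.arctan2(*(a-e)[1::-1])))
```

```text
[ 0.5753 -0.0013  0.016 ] [ 0.6637 -0.0193  0.048 ] [0.6849 0.0055 0.095 ] [ 0.6742 -0.0503  0.095 ] -11.47954126890941
```

View pics/wc1.png

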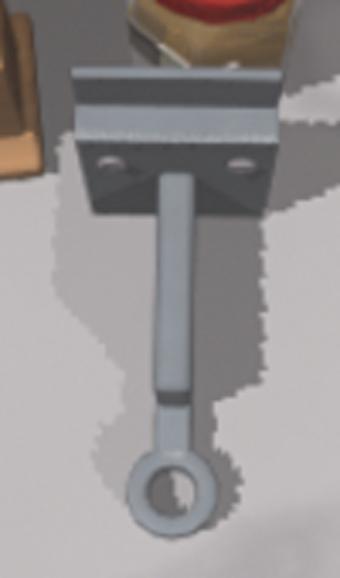

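Request:
play_rows:
  deltas:
    - [0.012, 0.03, -0.001, 0, 0.003, 0]
    - [0.024, 0.07, -0.002, 0, 0.003, 0]
    - [0.036, 0.11, -0.003, 0.001, 0.003, 0]
    - [0.048, 0.145, -0.003, 0.001, 0.003, 0]
    - [0.048, 0.175, -0.003, 0.001, 0.003, 0]
    - [0.048, 0.2, -0.003, 0.001, 0.003, 0]
    - [0.048, 0.22, -0.003, 0.001, 0.003, 0]
    - [0.048, 0.235, -0.003, 0.001, 0.003, 0]
    - [0.048, 0.246, -0.003, 0.001, 0.003, 0]
    - [0.048, 0.2515, -0.003, 0.001, 0.003, 0]
    - [0.048, 0.2515, -0.003, 0.001, 0.003, 0]

```text
t: 3.75
tcp_pos: [0.6468, -0.0107, 0.0318]
tool_rot: [-0.236, -0.667, 0.699, -0.106]
force: [-0.3, 0.5, 0.2]
finger_gap: 0.584
```

Run:
```python
from h import *
np.set_printoptions(precision=4,suppress=True)
s=sense();print(s["q"],s["tcp_pos"],s["force"])
for n in ["wrist"]: cv2.imwrite(f"pics/{n}2.png",snapshot(n)[:,:,::-1])
```

```text
[-0.189   0.7789  1.8708  0.0675  0.0014  1.5043] [ 0.6468 -0.0107  0.0318] [-0.3395  0.5034  0.2449]
```

View pics/wrist2.png

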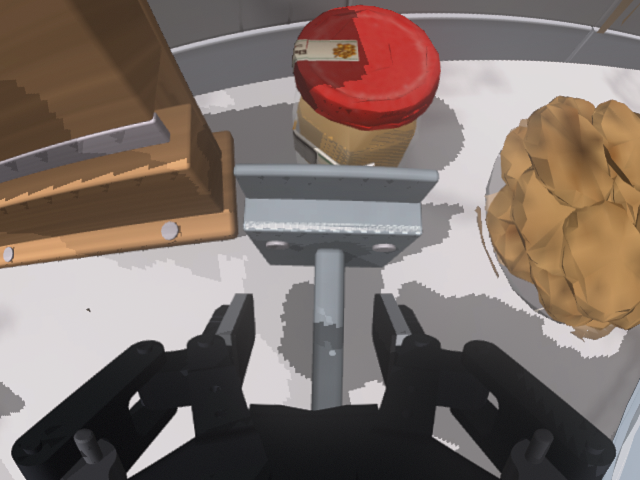

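Run:
```python
from h import *
np.set_printoptions(precision=4,suppress=True)
y=np.radians(-11);M=orient(y,np.radians(18))
g=np.array([.6243-.008*np.cos(y),-.0105-.008*np.sin(y),.032]); t=g+.0187*M[:,1]
print(t,delta(t,M))
```

```text
[ 0.6221 -0.0101  0.0142] [ 0.0297  0.0045  0.0041  0.0014  0.0017 -0.1765]
```

Request:
play_rows:
  deltas:
    - [0.01, 0.001, 0.001, 0, 0, -0.06]
    - [0.02, 0.003, 0.003, 0, 0, -0.12]
    - [0.03, 0.0045, 0.004, 0.001, 0.002, -0.176]
    - [0.03, 0.0045, 0.004, 0.001, 0.002, -0.176]
    - [0.03, 0.0045, 0.004, 0.001, 0.002, -0.176]

```text
t: 4.3
tcp_pos: [0.6222, -0.0101, 0.0147]
tool_rot: [-0.178, -0.685, 0.706, -0.044]
force: [-0.5, -1.8, -0.2]
finger_gap: 0.584
```

Run:
```python
from h import *
np.set_printoptions(precision=4,suppress=True)
y=np.radians(-11);M=orient(y,np.radians(18))
g=np.array([.6243-.008*np.cos(y),-.0105-.008*np.sin(y),.032]); t=g+.0187*M[:,1]
print(t,delta(t,M),sense()["tcp_pos"],sense()["q"])
```

```text
[ 0.6221 -0.0101  0.0142] [ 0.0002  0.0004  0.      0.0004 -0.0006 -0.0025] [ 0.6222 -0.0101  0.0147] [-0.1964  0.7832  1.8149  0.0079  0.2268  1.5595]
```

Good. Close on the web.

Request:
play_rows:
  deltas:
    - [0, 0, 0, 0, 0, 0]
    - [0, 0, 0, 0, 0, 0]
    - [0, 0, 0, 0, 0, 0]
    - [0, 0, 0, 0, 0, 0]
    - [0, 0, 0, 0, 0, 0]
    - [0, 0, 0, 0, 0, 0]
  gripper: 0.0
  force: 80

```text
t: 4.9
tcp_pos: [0.6221, -0.01, 0.0143]
tool_rot: [-0.178, -0.685, 0.706, -0.043]
force: [-1.4, 0.6, 4.7]
finger_gap: 0.13
```

Run:
```python
from h import *
np.set_printoptions(precision=4,suppress=True)
s=sense();print(s["q"],s["tcp_pos"],s["force"],s["finger_gap"])
for n in ["wrist"]: cv2.imwrite(f"pics/{n}3.png",snapshot(n)[:,:,::-1])
```

```text
[-0.1963  0.7839  1.8141  0.0078  0.2283  1.5598] [ 0.6221 -0.01    0.0143] [-1.4243  0.5602  4.7061] 0.1297431229691264
```

View pics/wrist3.png

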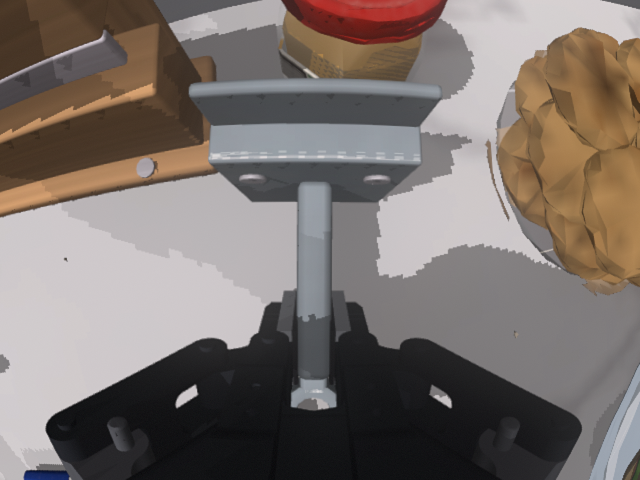

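Run:
```python
from h import *
np.set_printoptions(precision=4,suppress=True)
s=sense();M0=R.from_quat(s["tool_rot"]).as_matrix();y=np.radians(-11);f=np.array([np.cos(y),np.sin(y),0])
print("tool tilt", np.degrees(np.arcsin(M0[:,1]@f)), "yaw",np.degrees(np.arctan2(-M0[1,0],-M0[0,0])),"z tilt",M0[2,2])
crop("pics/wrist3.png","pics/wc3.png",180,70,450,210,2.9)
# predicted features
O=np.array([.6243,-.0105,0]); l=np.array([-f[1],f[0],0])
for n,b in dict(hookL=(61,30,95),hookR=(61,-30,95),hookfL=(57,30,95),tongL=(46,30,74),tongR=(46,-30,74),webfar=(46,0,48)).items():
    b=np.array(b)/1000; print(n,proj("wrist",O+f*b[0]+l*b[1]+[0,0,b[2]]))
for p,z in [((191,82),.095),((440,82),.095),((210,156),.074),((420,156),.074),((315,184),.048)]:
    w=onz("wrist",*p,z)-O; print(p,w@f*1e3,w@l*1e3)
```

```text
tool tilt 18.062118362988883 yaw -11.038226753293518 z tilt -0.0005711070235039971
hookL [185.6761  81.8835]
hookR [443.2765  82.0964]
hookfL [183.9245  97.0573]
tongL [205.447  164.1786]
tongR [423.1734 164.2216]
webfar [314.1593 181.4246]
(191, 82) 60.824572845050284 28.649997972146608
(440, 82) 60.9351144619649 -29.16789377270863
(210, 156) 48.29977171894016 28.799540464946183
(420, 156) 48.33315574641337 -29.203179881658222
(315, 184) 45.11205998689889 -0.28199130725410865
```

View pics/wc3.png

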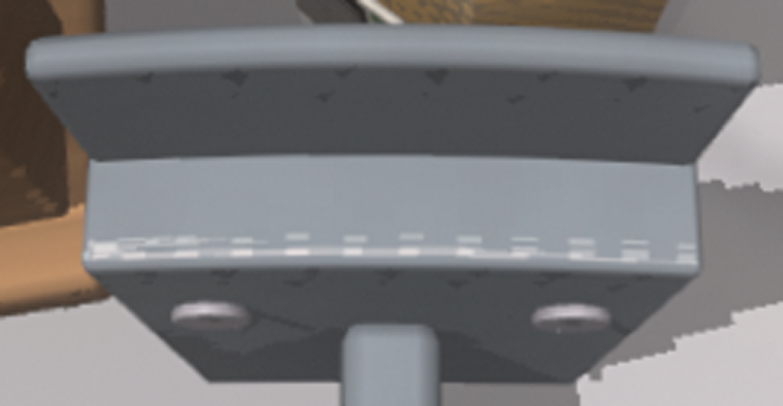

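```bash
cat >> h.py <<'E'
PO=np.array([.7105,.1145,.170]); PY=np.radians(-4.2)
# bracket in tool, at grasp
_M0=orient(np.radians(-11.04),np.radians(18.06)); _t0=np.array([.6221,-.0100,.0143])
_B0=orient(np.radians(-11.04),0); 
def yawm(y): return R.from_euler('z',y).as_matrix()
BR=_M0.T@yawm(np.radians(-11.04)); BO=_M0.T@(np.array([.6243,-.0105,0])-_t0)
def toolpose(X,Y,Z,th):
    """bracket seat at panel coords X,Y,Z mm from groove point, nose-up th deg"""
    B=yawm(PY)@R.from_euler('y',th,degrees=True).as_matrix()
    seat=PO+yawm(PY)@(np.array([X,Y,Z])/1e3)
    O=seat-B@np.array([.05,0,.07]); M=B@BR.T
    return O-M@BO, M
def bracket_now(s=None):
    s=s or sense(); M=R.from_quat(s["tool_rot"]).as_matrix(); B=M@BR; O=s["tcp_pos"]+M@BO
    e=R.from_matrix(yawm(PY).T@B).as_euler('zyx',degrees=True)
    return yawm(PY).T@(O+B@np.array([.05,0,.07])-PO)*1e3, e
E
python3 - <<'E'
from h import *
np.set_printoptions(precision=4,suppress=True)
print(bracket_now())
s=sense();M0=R.from_quat(s["tool_rot"]).as_matrix()
print("lift", M0.T@np.array([-.03,0,.13]))
for a in [(-70,0,10,40),(-45,0,5,40)]:
    p,M=toolpose(*a); print(p, delta(p,M))
E
```

```text
(array([ -27.1955, -136.9846, -100.0433]), array([-6.8276, -0.006 ,  0.0322]))
lift [-0.0123 -0.1327  0.0057]
[0.5651 0.1252 0.1709] [ 0.0293 -0.1743 -0.122   0.0047 -0.1215 -0.6974]
[0.59   0.1234 0.1659] [ 0.0072 -0.1618 -0.1249  0.0047 -0.1215 -0.6974]
```

Request:
play_rows:
  deltas:
    - [0, -0.015, 0, 0, 0, 0]
    - [-0.003, -0.04, 0.001, 0, 0, 0]
    - [-0.006, -0.07, 0.003, 0, 0, 0]
    - [-0.009, -0.1, 0.004, 0, 0, 0]
    - [-0.01, -0.13, 0.003, 0, -0.01, -0.08]
    - [-0.005, -0.14, -0.015, 0, -0.03, -0.18]
    - [0.0, -0.15, -0.035, 0, -0.05, -0.28]
    - [0.006, -0.16, -0.055, 0, -0.07, -0.38]
    - [0.012, -0.165, -0.075, 0.002, -0.085, -0.48]
    - [0.018, -0.17, -0.095, 0.004, -0.1, -0.58]
    - [0.025, -0.174, -0.11, 0.005, -0.115, -0.66]
    - [0.029, -0.174, -0.122, 0.005, -0.1215, -0.697]

```text
t: 6.15
tcp_pos: [0.5658, 0.1262, 0.1704]
tool_rot: [-0.11, 0.699, -0.689, -0.16]
force: [0.5, 0.9, -2.8]
finger_gap: 0.129
```

Run:
```python
from h import *
np.set_printoptions(precision=4,suppress=True)
s=sense();print(s["q"],bracket_now(s),s["finger_gap"],s["force"])
np.save("wcam4.npy",camera_model("wrist")["camera_from_world"])
for n in ["wrist","top","side"]: cv2.imwrite(f"pics/{n}4.png",snapshot(n)[:,:,::-1])
crop("pics/top4.png","pics/tc4.png",230,140,440,300,3.7)
crop("pics/side4.png","pics/sc4.png",280,170,440,400,2.6)
```

```text
[0.0105 0.7012 1.336  0.0311 1.4875 1.645 ] (array([-69.3629,   1.0319,   9.3541]), array([ 0.0773, 40.0732, -0.0521])) 0.12884859399507326 [ 0.5257  0.8806 -2.7752]
```

View pics/wrist4.png

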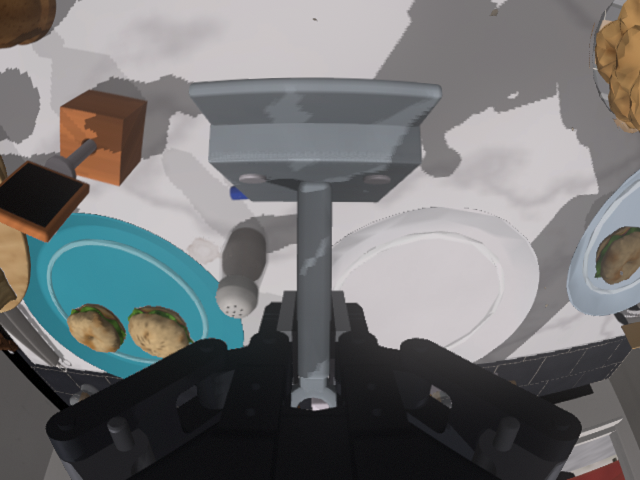

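View pics/tc4.png

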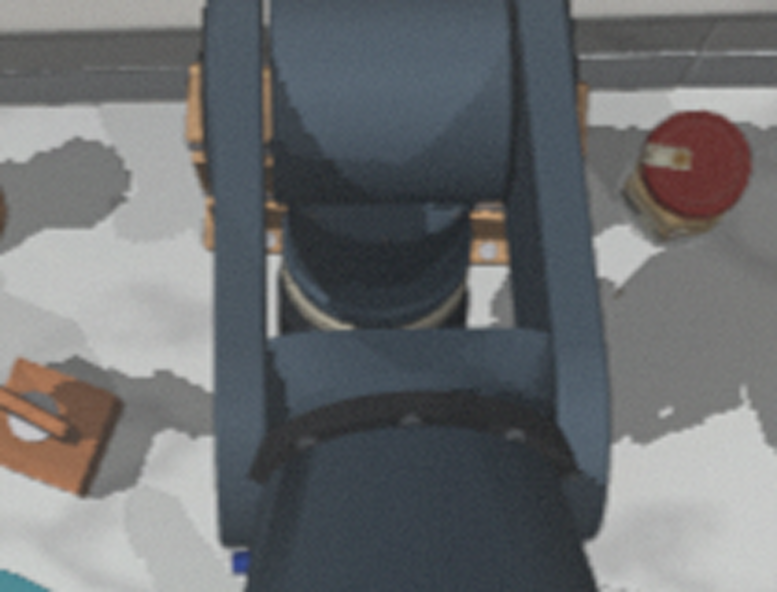

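View pics/sc4.png

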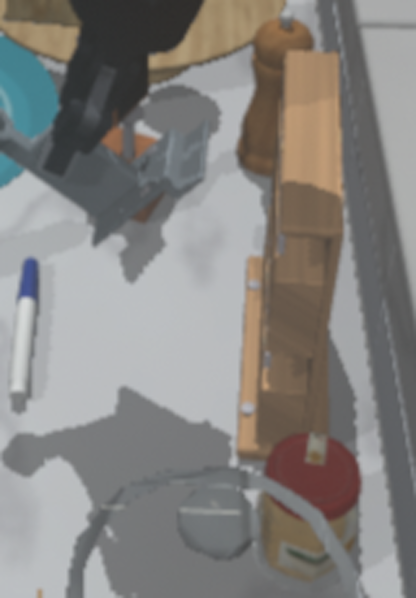

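Run:
```python
from h import *
np.set_printoptions(precision=2,suppress=True)
s=sense();M=R.from_quat(s["tool_rot"]).as_matrix(); B=M@BR; O=s["tcp_pos"]+M@BO
def dr(n,src,dst,c):
    x0,y0,x1,y1,k=c
    im=cv2.resize(cv2.imread(src)[y0:y1,x0:x1],None,fx=k,fy=k,interpolation=cv2.INTER_CUBIC)
    def pt(w,col):
        u=(proj(n,w)-[x0-.5,y0-.5])*k-.5; 
        cv2.circle(im,tuple(int(v) for v in u),2,col,-1)
    for b in [(61,-30,95),(61,30,95),(57,-30,95),(50,-30,0),(46,-30,0),(61,-30,70),(-65,0,16),(-35,0,16),(-50,-15,16)]: pt(O+B@(np.array(b)/1e3),(0,0,255))
    P=yawm(PY)
    for y in (-90,90):
        for p in [(0,y,42),(0,y,20),(0,y,0),(0,y,-80),(-12,y,-158),(-12,y,-170),(33,y,42)]: pt(PO+P@(np.array(p)/1e3),(0,255,0))
    cv2.imwrite(dst,im)
dr("side","pics/side4.png","pics/so4.png",(280,170,440,370,3))
dr("top","pics/top0.png","pics/to4.png",(270,140,430,240,4.8))
```

```text
(no output)
```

View pics/so4.png

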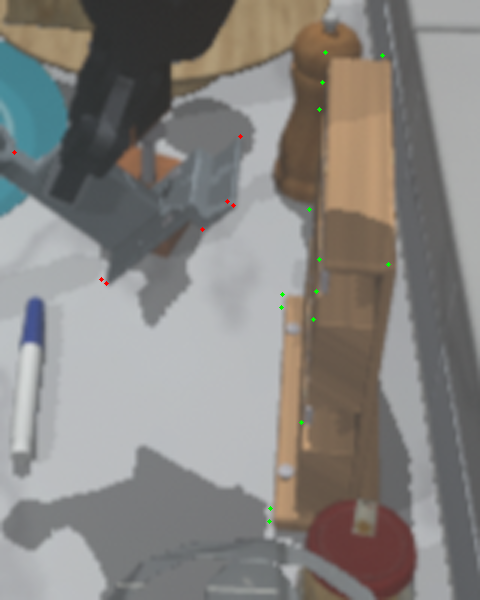

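View pics/to4.png

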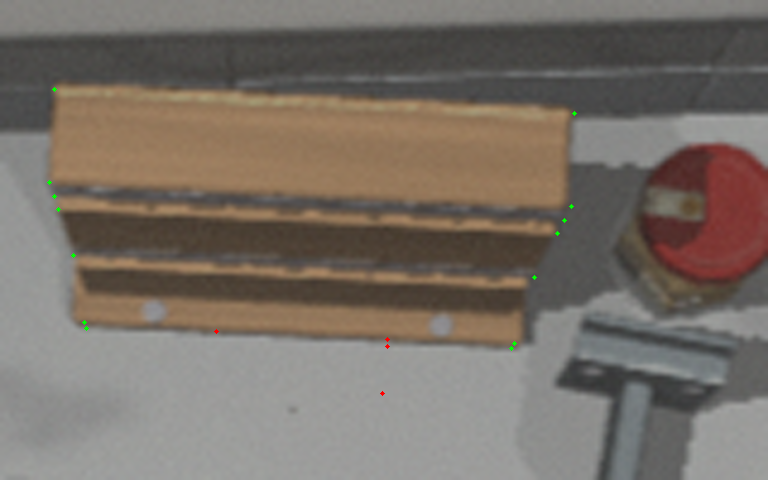

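Run:
```python
from h import *
im=cv2.imread("pics/so4.png")[110:310,80:340]; cv2.imwrite("pics/so4z.png",cv2.resize(im,None,fx=3,fy=3))
```

```text
(no output)
```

View pics/so4z.png

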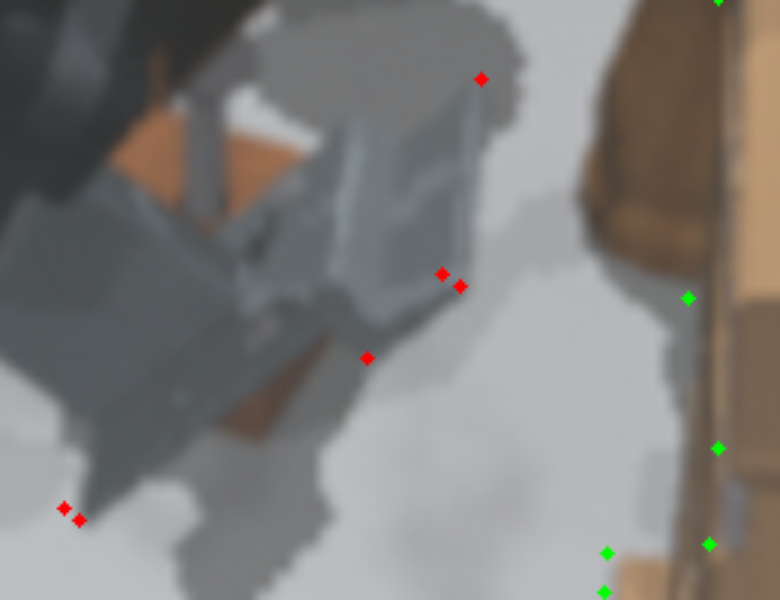

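Run:
```python
from h import *
np.set_printoptions(precision=4,suppress=True)
for a in [(-35,0,2,40),(-16.5,0,2,40),(-10,0,9,40),(-3,0,9,40)]:
    p,M=toolpose(*a); print(a, delta(p,M))
```

```text
(-35, 0, 2, 40) [-0.035  -0.0067  0.0003 -0.0013  0.0009  0.0003]
(-16.5, 0, 2, 40) [-0.0522 -0.0136  0.0003 -0.0013  0.0009  0.0003]
(-10, 0, 9, 40) [-0.0556 -0.0225  0.0003 -0.0013  0.0009  0.0003]
(-3, 0, 9, 40) [-0.0621 -0.0251  0.0003 -0.0013  0.0009  0.0003]
```

Request:
play_rows:
  deltas:
    - [-0.012, -0.002, 0, 0, 0, 0]
    - [-0.024, -0.004, 0, -0.001, 0.001, 0]
    - [-0.035, -0.0067, 0, -0.001, 0.001, 0]
    - [-0.042, -0.0095, 0, -0.001, 0.001, 0]
    - [-0.048, -0.012, 0, -0.001, 0.001, 0]
    - [-0.052, -0.0135, 0, -0.001, 0.001, 0]
    - [-0.0522, -0.0136, 0, -0.001, 0.001, 0]
    - [-0.0522, -0.0136, 0, -0.001, 0.001, 0]

```text
t: 7.1
tcp_pos: [0.6185, 0.1212, 0.1636]
tool_rot: [-0.109, 0.699, -0.689, -0.16]
force: [0.0, 0.8, -2.9]
finger_gap: 0.131
```

Run:
```python
from h import *
np.set_printoptions(precision=4,suppress=True)
s=sense();print(bracket_now(s),s["finger_gap"],s["force"])
for n in ["side"]: cv2.imwrite(f"pics/{n}5.png",snapshot(n)[:,:,::-1])
crop("pics/side5.png","pics/sc5.png",310,170,430,310,5)
for a in [(-16.5,0,2,40),(-13,0,6,40),(-10,0,9,40),(-3,0,9,40)]:
    p,M=toolpose(*a); print(a, delta(p,M))
```

```text
(array([-16.3726,  -0.2687,   2.6912]), array([-0.1062, 40.0187,  0.0772])) 0.13063750773835273 [ 0.0128  0.7519 -2.9302]
(-16.5, 0, 2, 40) [-0.0003  0.0007 -0.      0.0007 -0.0011  0.0004]
(-13, 0, 6, 40) [-0.002  -0.0043 -0.0001  0.0007 -0.0011  0.0004]
(-10, 0, 9, 40) [-0.0037 -0.0082 -0.0001  0.0007 -0.0011  0.0004]
(-3, 0, 9, 40) [-0.0102 -0.0109 -0.0001  0.0007 -0.0011  0.0004]
```

View pics/sc5.png

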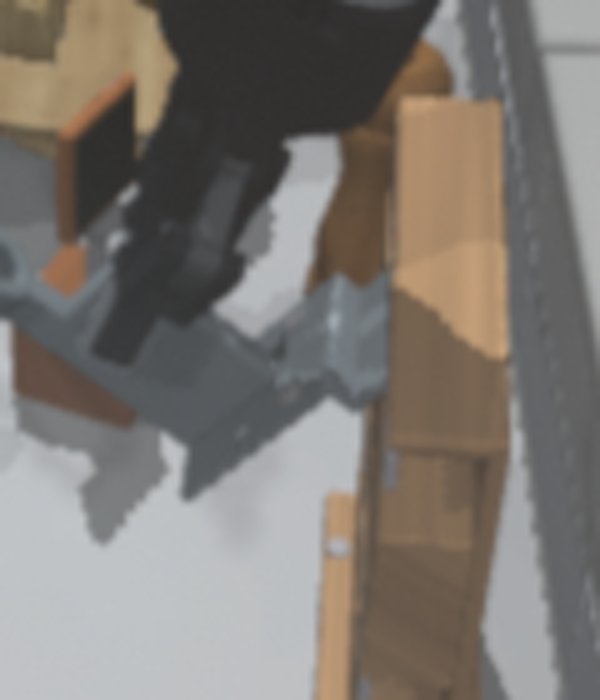

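Request:
play_rows:
  deltas:
    - [-0.001, -0.002, 0, 0, 0, 0]
    - [-0.002, -0.0043, 0, 0.001, -0.001, 0]
    - [-0.003, -0.0062, 0, 0.001, -0.001, 0]
    - [-0.0037, -0.0082, 0, 0.001, -0.001, 0]
    - [-0.0037, -0.0082, 0, 0.001, -0.001, 0]

```text
t: 7.65
tcp_pos: [0.6258, 0.1207, 0.1702]
tool_rot: [-0.109, 0.699, -0.689, -0.16]
force: [-0.2, 0.6, -1.6]
finger_gap: 0.129
```

Run:
```python
from h import *
np.set_printoptions(precision=4,suppress=True)
s=sense();print(bracket_now(s),s["finger_gap"],s["force"])
for a in [(-6,0,9,40),(-3,0,9,40)]:
    p,M=toolpose(*a); print(a, delta(p,M))
```

```text
(array([-9.1164, -0.0876,  9.3282]), array([-0.0103, 39.9366, -0.007 ])) 0.129026718759376 [-0.2391  0.6355 -1.5827]
(-6, 0, 9, 40) [-0.003  -0.0009 -0.0001 -0.0002 -0.0002 -0.0011]
(-3, 0, 9, 40) [-0.0058 -0.002  -0.0001 -0.0002 -0.0002 -0.0011]
```

Run:
```python
from h import *
np.set_printoptions(precision=4,suppress=True)
for a in [(-6,0,9,40),(-3,0,9,40),(-3,0,8.3,35),(-3,0,7.5,30),(-3,0,6.6,25),(-2.7,0,5.7,20),(-2.4,0,4.8,15),(-2,0,3.9,10)]:
    p,M=toolpose(*a); print(a, delta(p,M))
```

```text
(-6, 0, 9, 40) [-0.003  -0.0009 -0.0001 -0.0002 -0.0002 -0.0011]
(-3, 0, 9, 40) [-0.0058 -0.002  -0.0001 -0.0002 -0.0002 -0.0011]
(-3, 0, 8.3, 35) [-0.0095  0.0043 -0.0001 -0.0002 -0.0002  0.0862]
(-3, 0, 7.5, 30) [-0.0137  0.0104 -0.0001 -0.0002 -0.0002  0.1734]
(-3, 0, 6.6, 25) [-0.0184  0.0163 -0.0001 -0.0002 -0.0002  0.2607]
(-2.7, 0, 5.7, 20) [-0.0239  0.0216 -0.0001 -0.0002 -0.0002  0.348 ]
(-2.4, 0, 4.8, 15) [-0.0297  0.0265 -0.0001 -0.0002 -0.0002  0.4352]
(-2, 0, 3.9, 10) [-0.0359  0.0309 -0.0001 -0.0002 -0.0002  0.5225]
```

Request:
play_rows:
  deltas:
    - [-0.003, -0.001, 0, 0, 0, -0.001]
    - [-0.0058, -0.002, 0, 0, 0, -0.001]
    - [-0.0095, 0.0043, 0, 0, 0, 0.086]
    - [-0.0137, 0.0104, 0, 0, 0, 0.173]
    - [-0.0184, 0.0163, 0, 0, 0, 0.261]
    - [-0.0184, 0.0163, 0, 0, 0, 0.261]

```text
t: 8.25
tcp_pos: [0.6333, 0.1203, 0.1474]
tool_rot: [-0.019, 0.707, -0.704, -0.07]
force: [-0.1, -0.3, -2.3]
finger_gap: 0.13
```

Run:
```python
from h import *
np.set_printoptions(precision=4,suppress=True)
s=sense();print(bracket_now(s),s["finger_gap"],s["force"],s["ft_torque"])
for a in [(-2.7,0,5.7,20),(-2.4,0,4.8,15),(-2,0,3.9,10),(-1.7,0,2.7,5),(-1.5,0,1.5,0)]:
    p,M=toolpose(*a); print(a, delta(p,M))
```

```text
(array([-6.3591,  0.1503,  5.4497]), array([ 0.0319, 25.2973, -0.0453])) 0.12972575209825915 [-0.1452 -0.2826 -2.2749] [ 0.0597  0.0127 -0.0445]
(-2.7, 0, 5.7, 20) [-0.0073  0.0053  0.0001 -0.0006  0.0005  0.0925]
(-2.4, 0, 4.8, 15) [-0.0117  0.0115  0.0001 -0.0006  0.0005  0.1797]
(-2, 0, 3.9, 10) [-0.0166  0.0173  0.0001 -0.0006  0.0005  0.267 ]
(-1.7, 0, 2.7, 5) [-0.0219  0.0231  0.0001 -0.0005  0.0005  0.3543]
(-1.5, 0, 1.5, 0) [-0.0274  0.0284  0.0001 -0.0005  0.0006  0.4415]
```

Request:
play_rows:
  deltas:
    - [0, 0, 0, 0, 0, 0]
    - [0, 0, 0, 0, 0, 0]

```text
t: 8.45
tcp_pos: [0.6375, 0.1198, 0.1482]
tool_rot: [-0.017, 0.707, -0.704, -0.069]
force: [1.0, 0.5, -2.4]
finger_gap: 0.126
```

Run:
```python
from h import *
np.set_printoptions(precision=4,suppress=True)
s=sense();print(bracket_now(s),s["finger_gap"],s["force"],s["ft_torque"])
for a in [(-2.7,0,5.7,20),(-2.4,0,4.8,15),(-2,0,3.9,10),(-1.7,0,2.7,5),(-1.5,0,1.5,0)]:
    p,M=toolpose(*a); print(a, delta(p,M))
```

```text
(array([-2.2624, -0.1682,  6.586 ]), array([-0.0186, 25.0019, -0.0042])) 0.12630343193414428 [ 1.0002  0.528  -2.4239] [-0.0003 -0.0849  0.0206]
(-2.7, 0, 5.7, 20) [-0.0031  0.0066 -0.0002 -0.0002 -0.0003  0.0873]
(-2.4, 0, 4.8, 15) [-0.0075  0.0129 -0.0002 -0.0002 -0.0003  0.1746]
(-2, 0, 3.9, 10) [-0.0124  0.0187 -0.0002 -0.0002 -0.0003  0.2618]
(-1.7, 0, 2.7, 5) [-0.0176  0.0245 -0.0002 -0.0002 -0.0003  0.3491]
(-1.5, 0, 1.5, 0) [-0.0232  0.0298 -0.0002 -0.0002 -0.0003  0.4364]
```

Request:
play_rows:
  deltas:
    - [-0.0015, 0.0033, 0, 0, 0, 0.044]
    - [-0.0031, 0.0066, 0, 0, 0, 0.087]
    - [-0.005, 0.0098, 0, 0, 0, 0.131]
    - [-0.0075, 0.0129, 0, 0, 0, 0.175]
    - [-0.01, 0.0158, 0, 0, 0, 0.218]
    - [-0.0124, 0.0187, 0, 0, 0, 0.262]
    - [-0.015, 0.0216, 0, 0, 0, 0.305]
    - [-0.0176, 0.0245, 0, 0, 0, 0.349]
    - [-0.0176, 0.0245, 0, 0, 0, 0.349]

```text
t: 9.35
tcp_pos: [0.65, 0.1188, 0.1205]
tool_rot: [-0.105, -0.699, 0.705, -0.053]
force: [0.4, -0.5, -2.8]
finger_gap: 0.132
```

Run:
```python
from h import *
np.set_printoptions(precision=4,suppress=True)
s=sense();print(bracket_now(s),s["finger_gap"],s["force"],s["ft_torque"],s["q"])
for a in [(-1.5,0,1.5,0),(-1.5,0,0,0),(0,0,0,0)]:
    p,M=toolpose(*a); print(a, delta(p,M))
```

```text
(array([-3.5897, -0.1882,  1.2028]), array([-0.0123,  5.2249, -0.0327])) 0.13183942638863178 [ 0.3844 -0.4707 -2.8358] [-0.002   0.2888  0.0467] [ 0.0219  0.6444  1.6042 -0.035   0.6703  1.6911]
(-1.5, 0, 1.5, 0) [-0.0057  0.0061 -0.0002 -0.0006 -0.      0.0912]
(-1.5, 0, 0, 0) [-0.0054  0.0076 -0.0002 -0.0006 -0.      0.0912]
(0, 0, 0, 0) [-0.0069  0.0079 -0.0002 -0.0006 -0.      0.0912]
```

Request:
play_rows:
  deltas:
    - [-0.0015, 0.0013, 0, 0, 0, 0.022]
    - [-0.003, 0.0027, 0, 0, 0, 0.044]
    - [-0.0043, 0.004, 0, 0, 0, 0.066]
    - [-0.0056, 0.0053, 0, 0, 0, 0.087]
    - [-0.0056, 0.0053, 0, 0, 0, 0.087]
    - [-0.0056, 0.0053, 0, 0, 0, 0.087]
    - [-0.0056, 0.0053, 0, 0, 0, 0.087]

```text
t: 10.05
tcp_pos: [0.6582, 0.1182, 0.1178]
tool_rot: [-0.136, -0.694, 0.702, -0.085]
force: [0.0, -0.2, -3.1]
finger_gap: 0.132
```

Run:
```python
from h import *
np.set_printoptions(precision=4,suppress=True)
s=sense();print(bracket_now(s),s["finger_gap"],s["force"],s["ft_torque"])
cv2.imwrite(f"pics/side6.png",snapshot("side")[:,:,::-1])
crop("pics/side6.png","pics/sc6.png",310,170,430,310,5)
for a in [(-1.5,0,0,0),(0,0,0,0),(3,0,0,0)]:
    p,M=toolpose(*a); print(a, delta(p,M))
```

```text
(array([-0.183 , -0.1749,  3.4395]), array([-0.0221,  0.0384, -0.0122])) 0.13207276803751683 [ 0.0081 -0.1629 -3.074 ] [0.0657 0.3132 0.055 ]
(-1.5, 0, 0, 0) [ 0.0021  0.0029 -0.0001 -0.0003 -0.0002  0.0007]
(0, 0, 0, 0) [ 0.0007  0.0034 -0.0001 -0.0003 -0.0002  0.0007]
(3, 0, 0, 0) [-0.0021  0.0043 -0.0001 -0.0003 -0.0002  0.0007]
```

View pics/sc6.png

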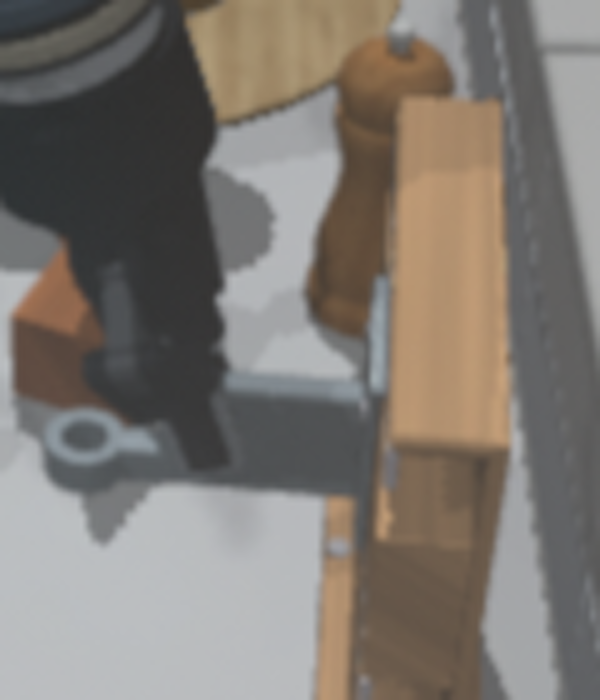

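Request:
play_rows:
  deltas:
    - [0.0005, 0.0015, 0, 0, 0, 0]
    - [0.0008, 0.003, 0, 0, 0, 0]
    - [0.001, 0.0038, 0, 0, 0, 0]
    - [0.001, 0.0038, 0, 0, 0, 0]
    - [0.001, 0.0038, 0, 0, 0, 0]

```text
t: 10.6
tcp_pos: [0.6578, 0.1183, 0.1141]
tool_rot: [-0.136, -0.694, 0.702, -0.085]
force: [-1.7, -0.4, 1.9]
finger_gap: 0.127
```

Run:
```python
from h import *
np.set_printoptions(precision=4,suppress=True)
s=sense();print(bracket_now(s),s["finger_gap"],s["force"],s["ft_torque"])
M=R.from_quat(s["tool_rot"]).as_matrix()
print("fwd1mm",M.T@yawm(PY)@np.array([1,0,0]),"down1mm",M.T@np.array([0,0,-1]))
```

```text
(array([-0.55  , -0.0877, -0.2273]), array([-0.0025,  0.0004, -0.0152])) 0.12658691359292903 [-1.7116 -0.404   1.9168] [-0.1227  0.0872 -0.0501]
fwd1mm [-0.9507  0.31   -0.    ] down1mm [ 0.31    0.9507 -0.0003]
```

Request:
play_rows:
  deltas:
    - [-0.0005, 0.0002, 0, 0, 0, 0]
    - [-0.001, 0.0003, 0, 0, 0, 0]
    - [-0.0015, 0.0005, 0, 0, 0, 0]
    - [-0.0015, 0.0005, 0, 0, 0, 0]

```text
t: 11.0
tcp_pos: [0.6583, 0.1184, 0.1139]
tool_rot: [-0.136, -0.694, 0.702, -0.085]
force: [-6.9, 0.2, 6.6]
finger_gap: 0.128
```

Run:
```python
from h import *
np.set_printoptions(precision=4,suppress=True)
s=sense();print(bracket_now(s),s["finger_gap"],s["force"],s["ft_torque"])
```

```text
(array([ 0.0432, -0.0085, -0.4643]), array([ 0.004 ,  0.122 , -0.0266])) 0.12753837769123663 [-6.8701  0.2293  6.5972] [-0.062   0.2178 -0.0227]
```

Request:
play_rows:
  deltas:
    - [-0.0005, 0.0002, 0, 0, 0, 0]
    - [-0.001, 0.0003, 0, 0, 0, 0]
    - [-0.001, 0.0003, 0, 0, 0, 0]
    - [-0.001, 0.0003, 0, 0, 0, 0]

```text
t: 11.4
tcp_pos: [0.6583, 0.1183, 0.1139]
tool_rot: [-0.135, -0.694, 0.702, -0.084]
force: [-9.7, -0.8, 8.7]
finger_gap: 0.131
```

Run:
```python
from h import *
np.set_printoptions(precision=4,suppress=True)
s=sense();print(bracket_now(s),s["finger_gap"],s["force"],s["ft_torque"])
```

```text
(array([ 0.1445, -0.0238, -0.5622]), array([ 0.0123,  0.225 , -0.0422])) 0.13124202612268476 [-9.6923 -0.8293  8.7325] [-0.0664  0.3878 -0.038 ]
```

Request:
play_rows:
  deltas:
    - [0, 0, 0, 0, 0, 0]
    - [0, 0, 0, 0, 0, 0]
    - [0, 0, 0, 0, 0, 0]
    - [0, 0, 0, 0, 0, 0]
    - [0, -0.01, 0, 0, 0, 0]
    - [0, -0.03, 0, 0, 0, 0]
    - [0, -0.06, 0, 0, 0, 0]
    - [0, -0.09, 0, 0, 0, 0]
    - [0, -0.12, 0, 0, 0, 0]
    - [0, -0.15, 0, 0, 0, 0]
    - [0, -0.17, 0, 0, 0, 0]
    - [0, -0.17, 0, 0, 0, 0]
  gripper: 0.05

```text
t: 12.6
tcp_pos: [0.6089, 0.1224, 0.2795]
tool_rot: [-0.139, -0.694, 0.701, -0.088]
force: [0.9, -0.4, -0.3]
finger_gap: 0.585
```

Run:
```python
from h import *
np.set_printoptions(precision=4,suppress=True)
s=sense();print(s["finger_gap"],s["force"],s["ft_torque"],s["tcp_pos"],s["q"])
cv2.imwrite(f"pics/side7.png",snapshot("side")[:,:,::-1])
cv2.imwrite(f"pics/wrist7.png",snapshot("wrist")[:,:,::-1])
cv2.imwrite(f"pics/top7.png",snapshot("top")[:,:,::-1])
crop("pics/side7.png","pics/sc7.png",310,170,430,310,5)
```

```text
0.5849541249974329 [ 0.9049 -0.363  -0.2726] [-0.0444  0.1038 -0.0258] [0.6089 0.1224 0.2795] [ 0.0349  0.3613  1.6274 -0.0453  0.8333  1.7038]
```

View pics/sc7.png

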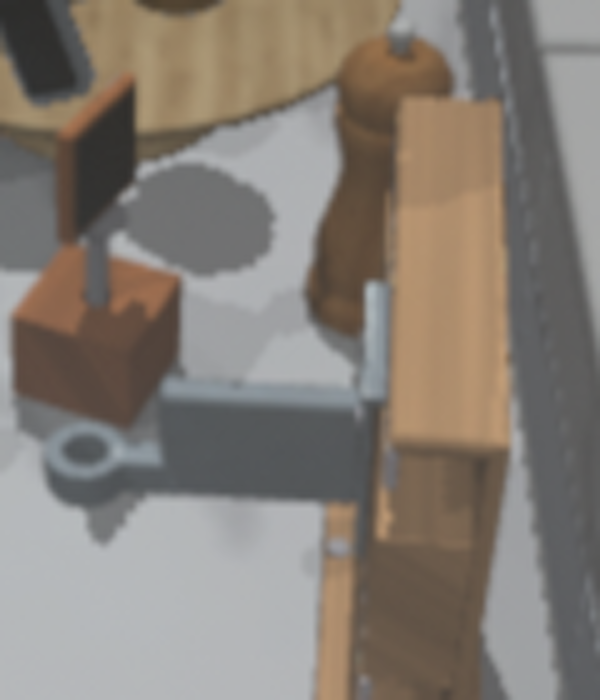

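View pics/wrist7.png

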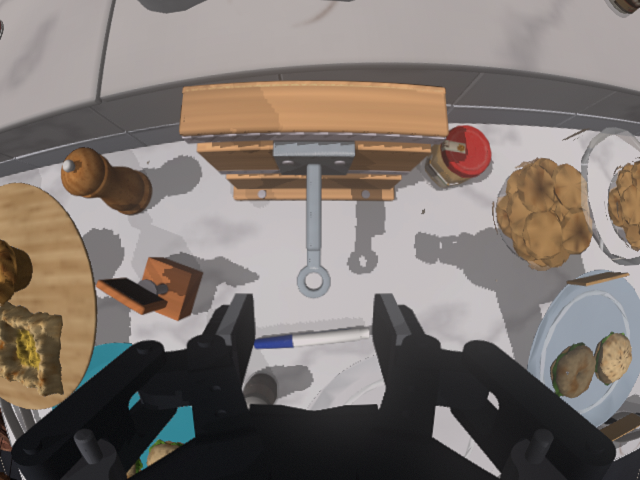

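View pics/top7.png

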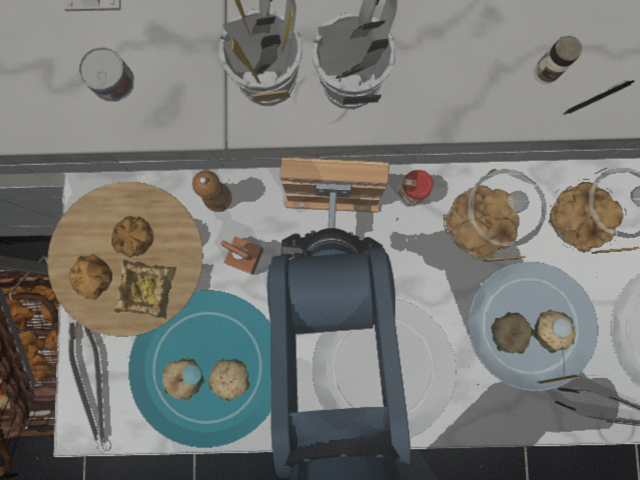

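```bash
cat > ov.py <<'E'
from h import *
def overlay(n,src,dst,c,pts,m=None):
    x0,y0,x1,y1,k=c
    im=cv2.resize(cv2.imread(src)[y0:y1,x0:x1],None,fx=k,fy=k,interpolation=cv2.INTER_CUBIC)
    for w,col in pts:
        u=(proj(n,np.array(w),m)-[x0-.5,y0-.5])*k-.5
        cv2.circle(im,tuple(int(v) for v in u),2,col,-1)
    cv2.imwrite(dst,im)
E
python3 - <<'E'
from ov import *
np.set_printoptions(precision=4,suppress=True)
e=onz("wrist",314,281,.1125);print("eye wrist",e)
S=lambda x,y:(310+x/5-.4,170+y/5-.4)
print("tri side/wrist",tri("wrist",(314,281),"side",S(84,452)))
nom=PO+yawm(PY)@np.array([-.0985,0,-.0575]);print("nominal",nom)
c=np.array([.6069,.2903,0]);l=np.array([np.cos(np.radians(60.3)),np.sin(np.radians(60.3)),0]);n=np.array([l[1],-l[0],0])
pts=[]
for z in (.145,.09):
    for a in (-.027,.027):
        for b in (-.004,.004): pts.append((c+l*a+n*b+[0,0,z],(0,0,255)))
for a in range(0,360,20):pts.append((nom+.015*np.array([np.cos(a),np.sin(a),0]),(0,255,0)))
overlay("side","pics/side7.png","pics/so7.png",(300,170,420,290,6),pts)
overlay("top","pics/top0.png","pics/to7.png",(200,220,290,290,8),pts)
overlay("wrist","pics/wrist7.png","pics/wo7.png",(80,230,360,340,2.8),pts)
E
```

```text
eye wrist [0.6094 0.1212 0.1125]
tri side/wrist (array([0.6104, 0.1212, 0.1096]), np.float64(0.0023085756993585387))
nominal [0.6123 0.1217 0.1125]
```

View pics/so7.png

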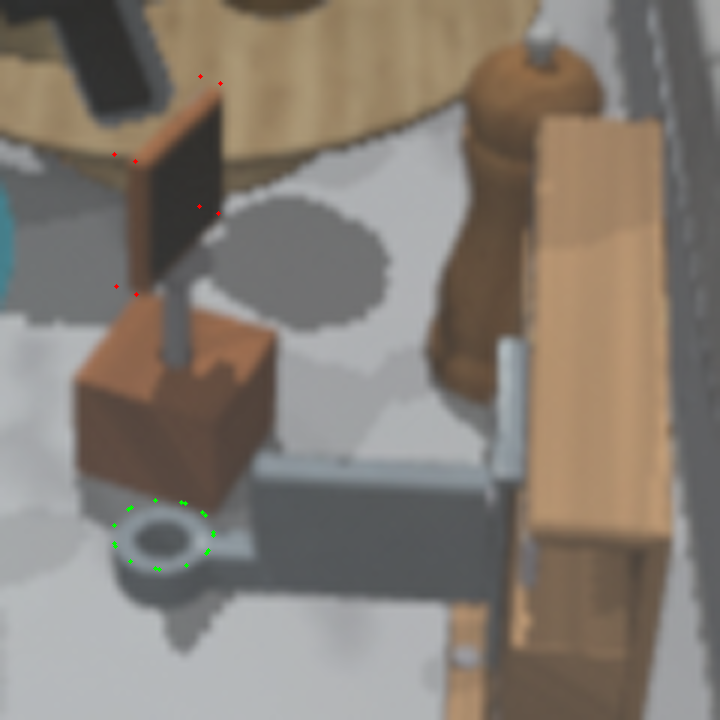

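View pics/to7.png

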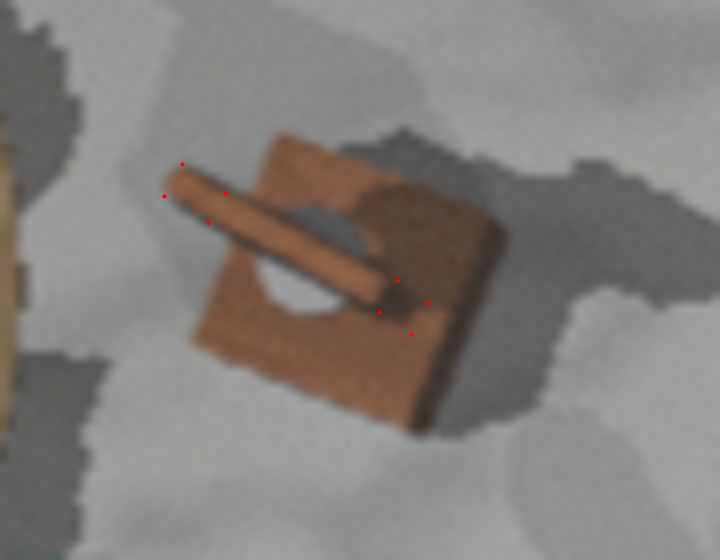

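View pics/wo7.png

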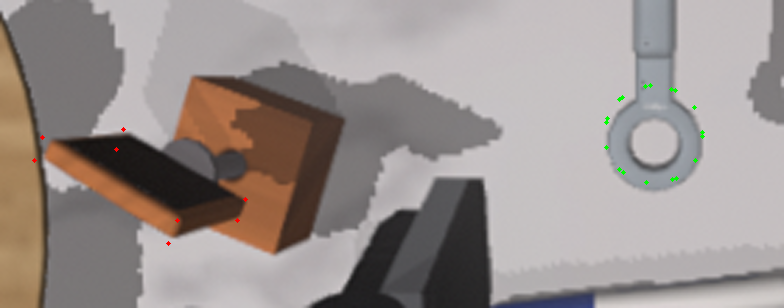

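Run:
```python
from h import *
im=cv2.imread("pics/wrist7.png")[260:325,85:210]; cv2.imwrite("pics/wz7.png",cv2.resize(im,None,fx=6,fy=6,interpolation=cv2.INTER_CUBIC))
```

```text
(no output)
```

View pics/wz7.png

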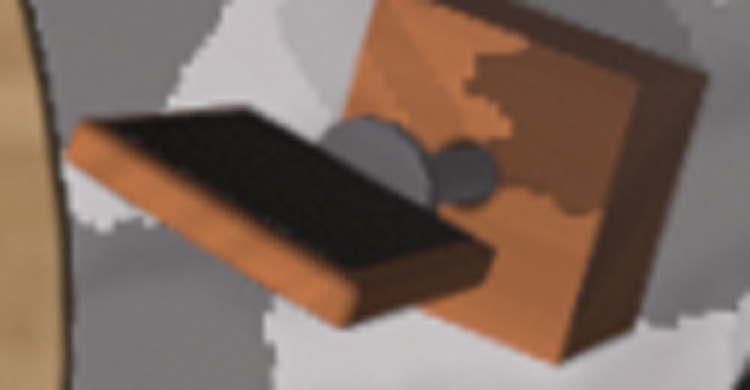

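Run:
```python
from h import *
np.set_printoptions(precision=4,suppress=True)
W=lambda x,y:(85+x/6-.4,260+y/6-.4); T=lambda x,y:(200+x/8-.4,220+y/8-.4); S=lambda x,y:(300+x/6-.4+1,170+y/6-.4+1)
S=lambda x,y:(300+x/6-.4-1,170+y/6-.4-1)
a1=tri("top",T(172,182),"wrist",W(78,142));b1=tri("top",T(383,297),"wrist",W(345,300));print(a1,b1)
print("side+wrist",tri("side",S(215,95),"wrist",W(78,142)),tri("side",S(140,165),"wrist",W(345,300)))
print("stem at .045",onz("wrist",*W(482,185),.045))
for c in [(378,-2),(640,80),(562,362)]: print("stand",onz("wrist",*W(*c),.045))
for c in [(282,132),(505,225),(418,434),(192,342)]: print("standtop",onz("top",*T(*c),.045))
print("collar mid wrist", onz("wrist",*W(378,170),.090))
print("collar top", onz("top",*T(310,262),.090))
```

```text
(array([0.6202, 0.3155, 0.1362]), np.float64(0.0015588023920544065)) (array([0.5946, 0.2693, 0.1379]), np.float64(0.0012539090632266786))
side+wrist (array([0.6198, 0.3102, 0.1437]), np.float64(7.05129075148458e-05)) (array([0.5963, 0.2657, 0.1456]), np.float64(0.0004950379693765939))
stem at .045 [0.6045 0.2857 0.045 ]
stand [0.64   0.3044 0.045 ]
stand [0.622  0.2527 0.045 ]
stand [0.5713 0.2729 0.045 ]
standtop [0.6439 0.3057 0.045 ]
standtop [0.6199 0.2518 0.045 ]
standtop [0.5699 0.2733 0.045 ]
standtop [0.5934 0.3276 0.045 ]
collar mid wrist [0.6107 0.2853 0.09  ]
collar top [0.6073 0.2922 0.09  ]
```

Run:
```python
from h import *
np.set_printoptions(precision=4,suppress=True)
p=np.array([.6065,.289,.23]);print(delta(p,orient(np.radians(61),0)))
```

```text
[ 0.0261  0.0382 -0.1665 -0.1784 -1.1284 -0.2781]
```

Request:
play_rows:
  deltas:
    - [0.002, 0.002, -0.012, -0.014, -0.09, -0.022]
    - [0.004, 0.005, -0.03, -0.03, -0.19, -0.046]
    - [0.007, 0.009, -0.048, -0.048, -0.3, -0.075]
    - [0.01, 0.013, -0.066, -0.066, -0.42, -0.103]
    - [0.013, 0.017, -0.084, -0.084, -0.53, -0.13]
    - [0.016, 0.021, -0.102, -0.102, -0.65, -0.16]
    - [0.019, 0.025, -0.12, -0.12, -0.76, -0.187]
    - [0.022, 0.03, -0.137, -0.138, -0.87, -0.215]
    - [0.024, 0.034, -0.15, -0.155, -0.98, -0.24]
    - [0.026, 0.038, -0.162, -0.17, -1.07, -0.263]
    - [0.026, 0.038, -0.1665, -0.178, -1.128, -0.278]
    - [0.026, 0.038, -0.1665, -0.178, -1.128, -0.278]

```text
t: 13.95
tcp_pos: [0.6068, 0.2897, 0.2282]
tool_rot: [-0.36, 0.609, -0.609, 0.358]
force: [0.0, -0.7, -0.6]
finger_gap: 0.585
```

Run:
```python
from h import *
np.set_printoptions(precision=4,suppress=True)
s=sense();print(s["tcp_pos"],s["q"])
np.save("w8.npy",camera_model("wrist")["camera_from_world"])
cv2.imwrite(f"pics/wrist8.png",snapshot("wrist")[:,:,::-1])
p=np.array([.6065,.289,.1033]);print(delta(p,orient(np.radians(61),0)))
```

```text
[0.6068 0.2897 0.2282] [ 0.2798  0.5973  1.3054 -0.0006  1.2412  0.7856]
[-0.0001  0.1253 -0.      0.0007 -0.001   0.0018]
```

View pics/wrist8.png

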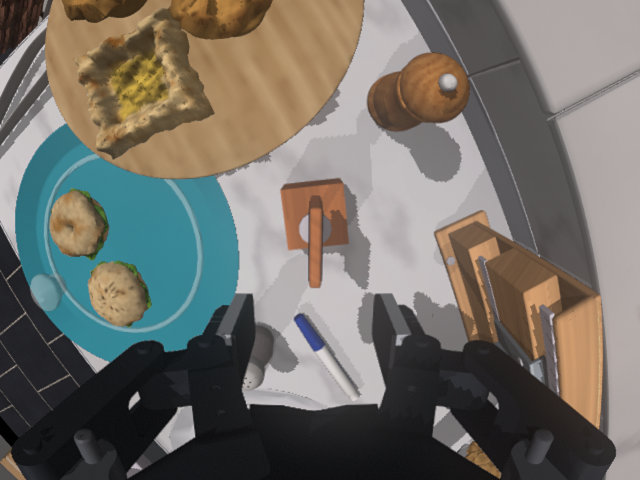

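Run:
```python
from h import *
np.set_printoptions(precision=4,suppress=True)
a=onz("wrist",315.5,199,.145);b=onz("wrist",315,285,.145);print(a,b,(a+b)/2,np.linalg.norm(a-b),np.degrees(np.arctan2(*(a-b)[1::-1])))
print(onz("wrist",314,228,.09))
```

```text
[0.6246 0.3186 0.145 ] [0.5969 0.2691 0.145 ] [0.6108 0.2938 0.145 ] 0.05669155285348798 60.71988043448733
[0.6085 0.2912 0.09  ]
```

Request:
play_rows:
  deltas:
    - [0, 0.02, 0, 0, 0, 0]
    - [0, 0.045, 0, 0, 0, 0]
    - [0, 0.07, 0, 0, 0, 0]
    - [0, 0.09, 0, 0, 0, 0]
    - [0, 0.107, 0, 0, 0, 0]
    - [0, 0.12, 0, 0, 0, 0]
    - [0, 0.128, 0, 0.001, -0.001, 0.002]
    - [0, 0.128, 0, 0.001, -0.001, 0.002]
    - [0, 0.128, 0, 0.001, -0.001, 0.002]

```text
t: 14.9
tcp_pos: [0.6077, 0.289, 0.1035]
tool_rot: [0.357, -0.609, 0.61, -0.36]
force: [0.1, -0.0, 0.3]
finger_gap: 0.584
```

Request:
play_rows:
  deltas:
    - [0, 0, 0, 0, 0, 0]
    - [0, 0, 0, 0, 0, 0]
    - [0, 0, 0, 0, 0, 0]
    - [0, 0, 0, 0, 0, 0]
    - [0, 0, 0, 0, 0, 0]
    - [0, 0, 0, 0, 0, 0]
  gripper: 0.0
  force: 50

```text
t: 15.5
tcp_pos: [0.6077, 0.2892, 0.1038]
tool_rot: [0.357, -0.609, 0.609, -0.361]
force: [0.4, 1.2, 4.1]
finger_gap: 0.087
```

Run:
```python
from h import *
np.set_printoptions(precision=4,suppress=True)
s=sense();print(s["tcp_pos"],s["finger_gap"],s["force"],s["ft_torque"])
cv2.imwrite(f"pics/wrist9.png",snapshot("wrist")[:,:,::-1])
cv2.imwrite(f"pics/side9.png",snapshot("side")[:,:,::-1])
crop("pics/side9.png","pics/sc9.png",290,150,410,270,5)
```

```text
[0.6077 0.2892 0.1038] 0.08735166423673368 [0.4439 1.228  4.1245] [ 0.0639  0.1718 -0.0082]
```

View pics/wrist9.png

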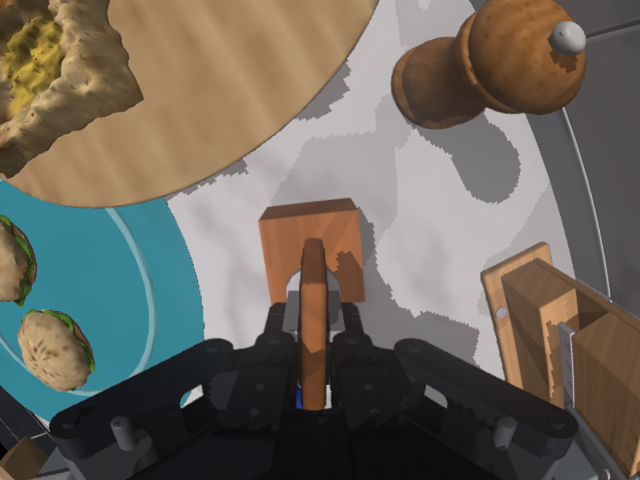

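View pics/sc9.png

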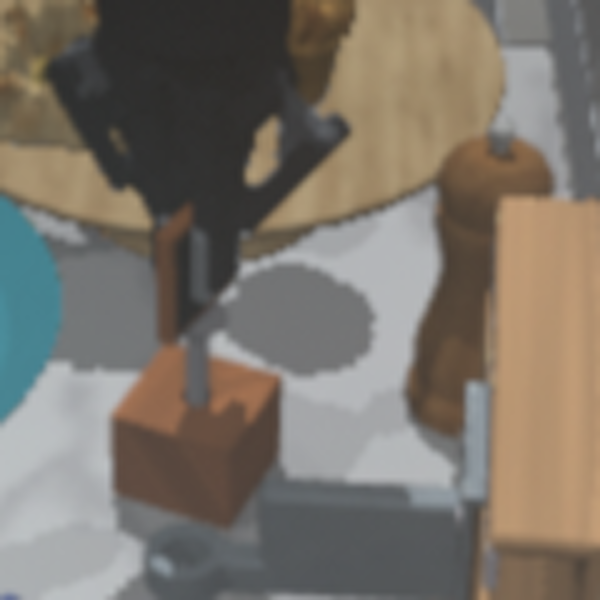

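Request:
play_rows:
  deltas:
    - [0, -0.008, 0, 0, 0, 0]
    - [0, -0.02, 0, 0, 0, 0]
    - [0, -0.035, 0, 0, 0, 0]
    - [0, -0.055, 0, 0, 0, 0]
    - [0, -0.075, 0, 0, 0, 0]
    - [0, -0.1, 0, 0, 0, 0]
    - [0, -0.125, 0, 0, 0, 0]
    - [0, -0.14, 0, 0, 0, 0]
    - [0, -0.15, 0, 0, 0, 0]
    - [0, -0.15, 0, 0, 0, 0]

```text
t: 16.6
tcp_pos: [0.6075, 0.2891, 0.2555]
tool_rot: [0.357, -0.608, 0.61, -0.362]
force: [0.2, -0.1, -0.0]
finger_gap: 0.085
```

Run:
```python
from h import *
np.set_printoptions(precision=4,suppress=True)
s=sense();print(s["tcp_pos"],s["finger_gap"],s["force"],s["ft_torque"])
cv2.imwrite(f"pics/side10.png",snapshot("side")[:,:,::-1])
crop("pics/side10.png","pics/sc10.png",290,100,410,240,5)
# above eye: yaw 31
p=np.array([.610,.1212,.26]);print(delta(p,orient(np.radians(31),0)))
```

```text
[0.6075 0.2891 0.2555] 0.08510347161895666 [ 0.2195 -0.0772 -0.0261] [ 0.0067 -0.0204 -0.0123]
[ 0.1451 -0.0063  0.084  -0.0024  0.5243 -0.0042]
```

View pics/sc10.png

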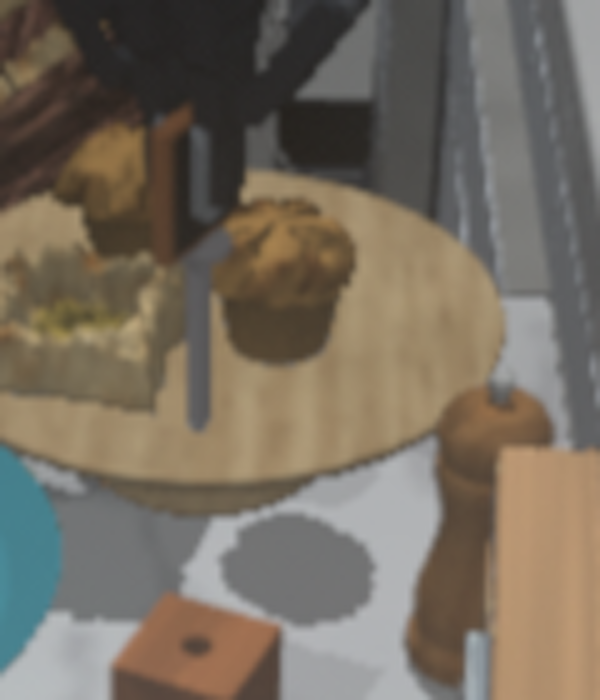

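Run:
```python
from h import *
np.set_printoptions(precision=4,suppress=True)
def ony(n,u,v,y):
    o,d=ray(n,u,v); return o+d*(y-o[1])/d[1]
px=lambda x,y:(290+x/5-.4-1,100+y/5-.4-1)  # side bias ~1px removed
print("tip",ony("side",*px(200,430),.289)); print("collar",ony("side",*px(205,255),.289))
print("hole",onz("side",*px(196,646),.045))
```

```text
tip [0.6087 0.289  0.1572]
collar [0.6104 0.289  0.2359]
hole [0.6071 0.2906 0.045 ]
```

Request:
play_rows:
  deltas:
    - [0.01, 0, 0.006, 0, 0.04, 0]
    - [0.025, 0, 0.015, 0, 0.09, 0]
    - [0.042, 0, 0.025, 0, 0.15, 0]
    - [0.06, -0.001, 0.035, 0, 0.21, 0]
    - [0.078, -0.001, 0.045, 0, 0.28, 0]
    - [0.096, -0.001, 0.056, 0, 0.35, 0]
    - [0.113, -0.001, 0.066, -0.001, 0.41, -0.002]
    - [0.128, -0.001, 0.074, -0.002, 0.46, -0.003]
    - [0.138, -0.001, 0.08, -0.002, 0.5, -0.004]
    - [0.145, -0.001, 0.084, -0.002, 0.524, -0.004]
    - [0.145, -0.001, 0.084, -0.002, 0.524, -0.004]
    - [0.145, -0.001, 0.084, -0.002, 0.524, -0.004]

```text
t: 17.85
tcp_pos: [0.61, 0.1216, 0.2538]
tool_rot: [-0.189, 0.681, -0.681, 0.189]
force: [-0.0, 0.4, -0.7]
finger_gap: 0.088
```

Run:
```python
from h import *
np.set_printoptions(precision=4,suppress=True)
s=sense();print(s["tcp_pos"],s["finger_gap"],s["force"])
M=R.from_quat(s["tool_rot"]).as_matrix();print(M)
for n in ["side","wrist"]: cv2.imwrite(f"pics/{n}11.png",snapshot(n)[:,:,::-1])
crop("pics/side11.png","pics/sc11.png",290,130,410,280,4)
```

```text
[0.61   0.1216 0.2538] 0.08812664154485882 [-0.0293  0.3674 -0.6918]
[[-0.8569 -0.0008  0.5154]
 [-0.5154  0.0001 -0.8569]
 [ 0.0007 -1.     -0.0005]]
```

View pics/sc11.png

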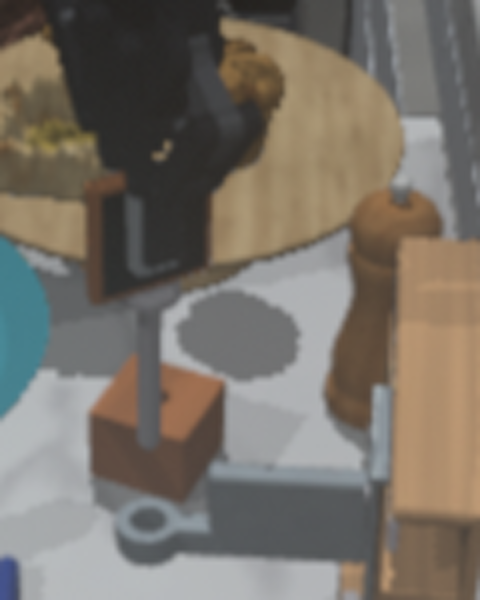

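View pics/wrist11.png

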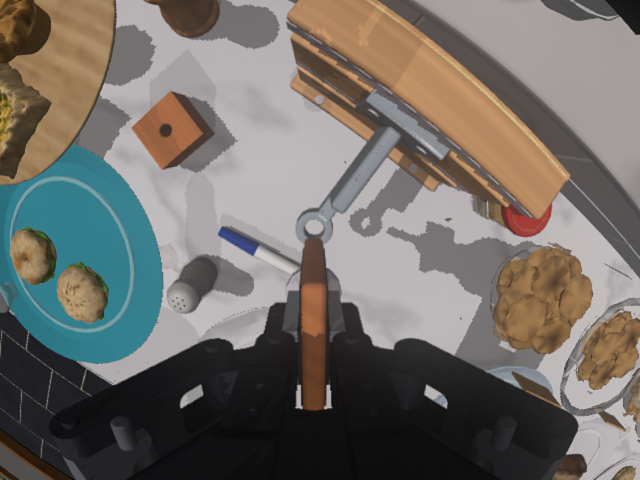

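Run:
```python
from h import *
np.set_printoptions(precision=4,suppress=True)
im=cv2.imread("pics/side11.png")[225:275,310:345]; cv2.imwrite("pics/sz11.png",cv2.resize(im,None,fx=12,fy=12,interpolation=cv2.INTER_CUBIC))
im=cv2.imread("pics/wrist11.png")[195:260,280:345]; cv2.imwrite("pics/wz11.png",cv2.resize(im,None,fx=9,fy=9,interpolation=cv2.INTER_CUBIC))
```

```text
(no output)
```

View pics/sz11.png

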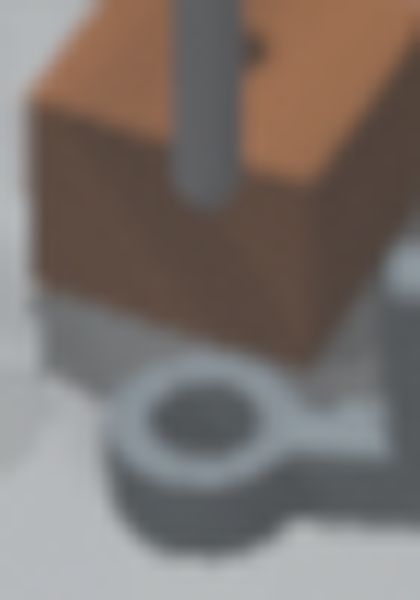

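View pics/wz11.png

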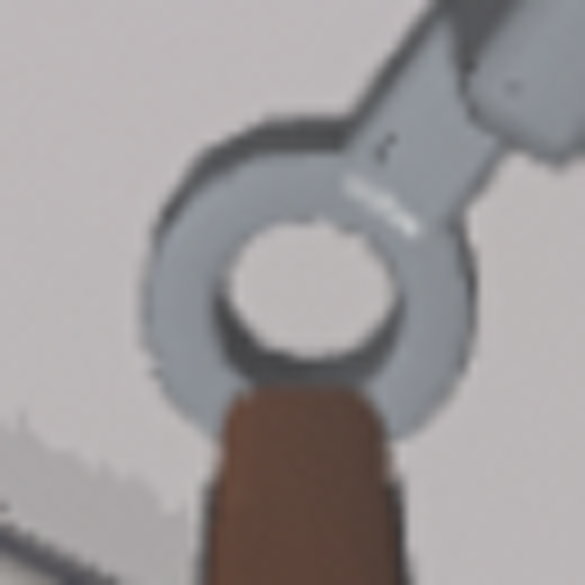

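Run:
```python
from h import *
np.set_printoptions(precision=4,suppress=True)
s=sense();M=R.from_quat(s["tool_rot"]).as_matrix()
Z=.1125
S=lambda x,y:(310+x/12-.46,225+y/12-.46)
ew=onz("wrist",314.2,228.5,Z); es=onz("side",*S(203,420),Z)
tip=onz("side",*S(205,201),s["tcp_pos"][2]-.098)
print("eye wrist",ew,"eye side",es,"tip side",tip,"tcp",s["tcp_pos"])
print("eye-tip side",es-tip,"eyewrist-tcp",ew-s["tcp_pos"])
print("tri",tri("wrist",(314.2,228.5),"side",S(203,420)), tri("wrist",(314.2,228.5),"side",(S(203,420)[0]-.7,S(203,420)[1]-.7)))
for d in (es-tip, ew-s["tcp_pos"]): print(M.T@np.r_[d[:2],0])
```

```text
eye wrist [0.6119 0.1225 0.1125] eye side [0.6118 0.1193 0.1125] tip side [0.6121 0.1187 0.1558] tcp [0.61   0.1221 0.2538]
eye-tip side [-0.0004  0.0006 -0.0433] eyewrist-tcp [ 0.002   0.0004 -0.1413]
tri (array([0.6115, 0.1221, 0.1098]), np.float64(0.00023116241765383)) (array([0.611 , 0.1224, 0.111 ]), np.float64(0.0012875605952085353))
[ 0.      0.     -0.0007]
[-0.0019 -0.      0.0007]
```

Request:
play_rows:
  deltas:
    - [-0.0005, 0.008, 0, 0, 0, 0]
    - [-0.0008, 0.02, 0, 0, 0, 0]
    - [-0.0008, 0.03, 0, 0, 0, 0]
    - [-0.0008, 0.035, 0, 0, 0, 0]
    - [-0.0008, 0.036, 0, 0, 0, 0]
    - [-0.0008, 0.036, 0, 0, 0, 0]

```text
t: 18.55
tcp_pos: [0.6107, 0.1217, 0.2175]
tool_rot: [0.19, -0.681, 0.681, -0.189]
force: [-0.1, -0.2, -1.1]
finger_gap: 0.084
```

Run:
```python
from h import *
np.set_printoptions(precision=4,suppress=True)
s=sense();print(s["tcp_pos"],s["force"])
for n in ["side","wrist"]: cv2.imwrite(f"pics/{n}12.png",snapshot(n)[:,:,::-1])
im=cv2.imread("pics/side12.png")[225:275,310:345]; cv2.imwrite("pics/sz12.png",cv2.resize(im,None,fx=12,fy=12,interpolation=cv2.INTER_CUBIC))
im=cv2.imread("pics/wrist12.png")[195:280,270:355]; cv2.imwrite("pics/wz12.png",cv2.resize(im,None,fx=7,fy=7,interpolation=cv2.INTER_CUBIC))
```

```text
[0.6107 0.1217 0.2175] [-0.1334 -0.1593 -1.0933]
```

View pics/sz12.png

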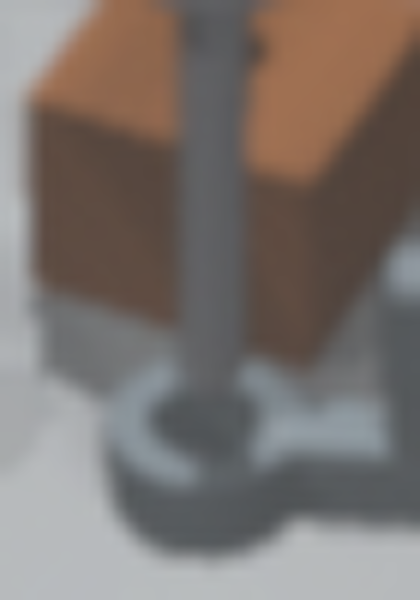

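View pics/wz12.png

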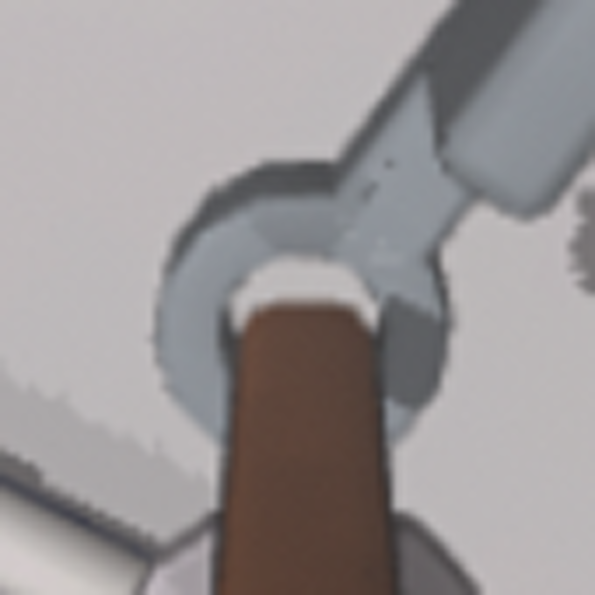

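Request:
play_rows:
  deltas:
    - [0.0012, 0, 0, 0, 0, 0]
    - [0.0012, 0.004, 0, 0, 0, 0]
    - [0.0012, 0.009, 0, 0, 0, 0]
    - [0.0012, 0.014, 0, 0, 0, 0]
    - [0.0012, 0.019, 0, 0, 0, 0]
    - [0.0012, 0.019, 0, 0, 0, 0]

```text
t: 19.25
tcp_pos: [0.6089, 0.121, 0.1977]
tool_rot: [-0.19, 0.682, -0.681, 0.188]
force: [-0.4, 0.4, -0.4]
finger_gap: 0.091
```

Run:
```python
from h import *
np.set_printoptions(precision=4,suppress=True)
s=sense();print(s["tcp_pos"],s["force"],s["ft_torque"])
for n in ["side"]: cv2.imwrite(f"pics/{n}13.png",snapshot(n)[:,:,::-1])
im=cv2.imread("pics/side13.png")[225:275,310:345]; cv2.imwrite("pics/sz13.png",cv2.resize(im,None,fx=12,fy=12,interpolation=cv2.INTER_CUBIC))
```

```text
[0.6089 0.121  0.1977] [-0.3524  0.3834 -0.4443] [-0.0027  0.0128 -0.0125]
```

View pics/sz13.png

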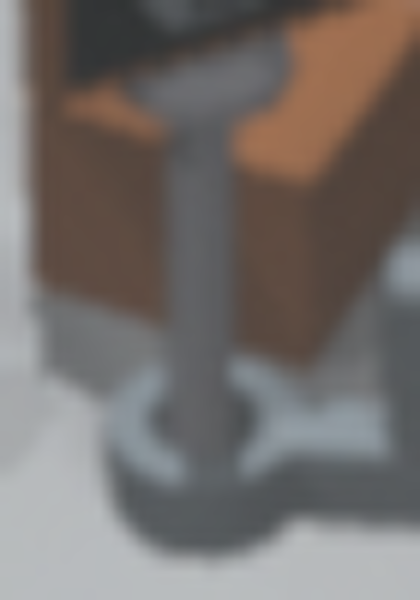

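Request:
play_rows:
  deltas:
    - [0, 0.006, 0, 0, 0, 0]
    - [0, 0.013, 0, 0, 0, 0]
    - [0, 0.021, 0, 0, 0, 0]
    - [0, 0.029, 0, 0, 0, 0]
    - [0, 0.037, 0, 0, 0, 0]
    - [0, 0.044, 0, 0, 0, 0]
    - [0, 0.05, 0, 0, 0, 0]
    - [0, 0.05, 0, 0, 0, 0]

```text
t: 20.1
tcp_pos: [0.6089, 0.121, 0.1477]
tool_rot: [-0.19, 0.681, -0.681, 0.188]
force: [-0.1, -0.4, -0.9]
finger_gap: 0.085
```

Run:
```python
from h import *
np.set_printoptions(precision=4,suppress=True)
s=sense();print(s["tcp_pos"],s["force"],s["ft_torque"])
for n in ["side","wrist"]: cv2.imwrite(f"pics/{n}14.png",snapshot(n)[:,:,::-1])
im=cv2.imread("pics/side14.png")[215:275,300:360]; cv2.imwrite("pics/sz14.png",cv2.resize(im,None,fx=9,fy=9,interpolation=cv2.INTER_CUBIC))
```

```text
[0.6089 0.121  0.1477] [-0.1114 -0.3673 -0.9099] [-0.008  -0.0362 -0.0231]
```

View pics/sz14.png

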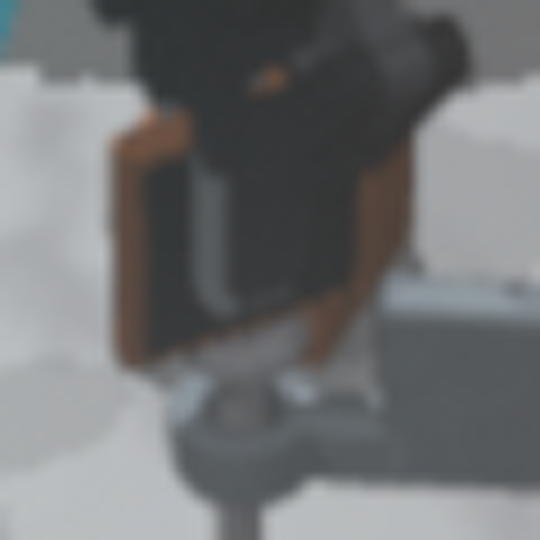

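View pics/wrist14.png

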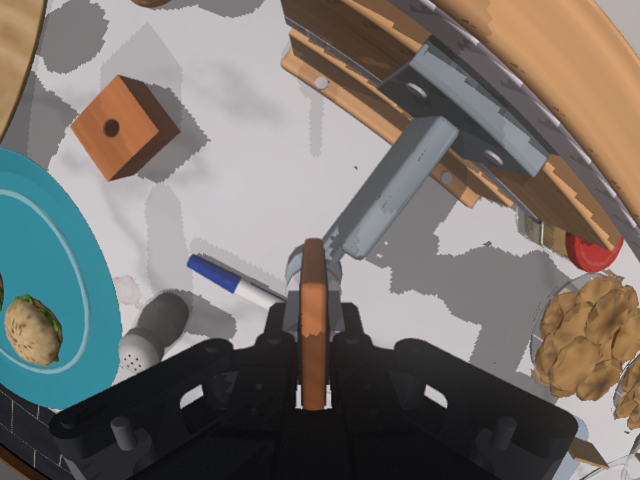

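Request:
play_rows:
  deltas:
    - [0, 0.005, 0, 0, 0, 0]
    - [0, 0.01, 0, 0, 0, 0]
    - [0, 0.014, 0, 0, 0, 0]
    - [0, 0.016, 0, 0, 0, 0]
    - [0, 0.016, 0, 0, 0, 0]

```text
t: 20.7
tcp_pos: [0.6094, 0.121, 0.1324]
tool_rot: [0.19, -0.681, 0.681, -0.189]
force: [0.1, -0.5, -1.0]
finger_gap: 0.086
```

Run:
```python
from h import *
np.set_printoptions(precision=4,suppress=True)
s=sense();print(s["tcp_pos"],s["force"],s["ft_torque"])
```

```text
[0.6094 0.121  0.1324] [ 0.0608 -0.4589 -1.0297] [-0.029   0.0375  0.0006]
```

Request:
play_rows:
  deltas:
    - [0, 0.001, 0, 0, 0, 0]
    - [0, 0.002, 0, 0, 0, 0]
    - [0, 0.0025, 0, 0, 0, 0]
    - [0, 0.003, 0, 0, 0, 0]
    - [0, 0.003, 0, 0, 0, 0]

```text
t: 21.2
tcp_pos: [0.6098, 0.1211, 0.1317]
tool_rot: [0.189, -0.681, 0.682, -0.189]
force: [-2.9, 0.2, 7.1]
finger_gap: 0.09
```

Run:
```python
from h import *
np.set_printoptions(precision=4,suppress=True)
s=sense();print(s["tcp_pos"],s["force"],s["ft_torque"])
for n in ["side"]: cv2.imwrite(f"pics/{n}15.png",snapshot(n)[:,:,::-1])
im=cv2.imread("pics/side15.png")[215:275,300:360]; cv2.imwrite("pics/sz15.png",cv2.resize(im,None,fx=9,fy=9,interpolation=cv2.INTER_CUBIC))
```

```text
[0.6098 0.1211 0.1317] [-2.9001  0.1932  7.1137] [-0.072   0.386   0.0324]
```

View pics/sz15.png

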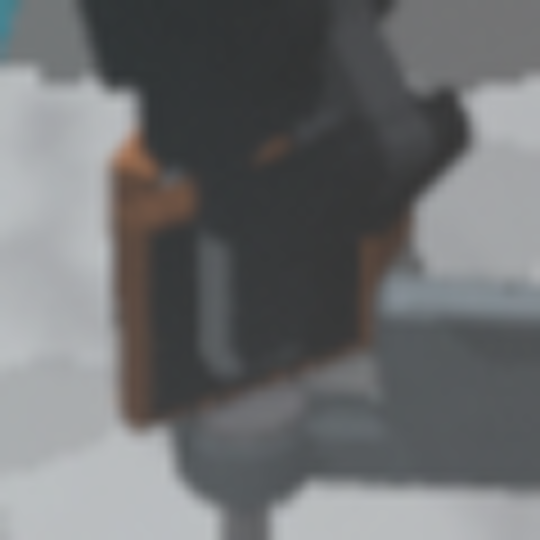

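Request:
play_rows:
  deltas:
    - [0, -0.0012, 0, 0, 0, 0]
    - [0, -0.0015, 0, 0, 0, 0]
    - [0, -0.0015, 0, 0, 0, 0]

```text
t: 21.55
tcp_pos: [0.6099, 0.1211, 0.1319]
tool_rot: [0.189, -0.681, 0.681, -0.189]
force: [-1.3, -0.3, 3.9]
finger_gap: 0.088
```

Request:
play_rows:
  deltas:
    - [0, 0, 0, 0, 0, 0]
    - [0, 0, 0, 0, 0, 0]
    - [0, 0, 0, 0, 0, 0]
    - [0, 0, 0, 0, 0, 0]
    - [0, 0, 0, 0, 0, 0]
  gripper: 0.03

```text
t: 22.05
tcp_pos: [0.6095, 0.1211, 0.1311]
tool_rot: [0.189, -0.681, 0.681, -0.189]
force: [0.2, 0.4, -0.8]
finger_gap: 0.354
```

Run:
```python
from h import *
np.set_printoptions(precision=4,suppress=True)
s=sense();print(s["tcp_pos"],s["force"],s["ft_torque"],s["finger_gap"])
for n in ["side","wrist"]: cv2.imwrite(f"pics/{n}16.png",snapshot(n)[:,:,::-1])
im=cv2.imread("pics/side16.png")[205:275,290:380]; cv2.imwrite("pics/sz16.png",cv2.resize(im,None,fx=8,fy=8,interpolation=cv2.INTER_CUBIC))
```

```text
[0.6095 0.1211 0.1311] [ 0.1776  0.3651 -0.8134] [-0.0403  0.0131  0.0038] 0.3542500148330478
```

View pics/sz16.png

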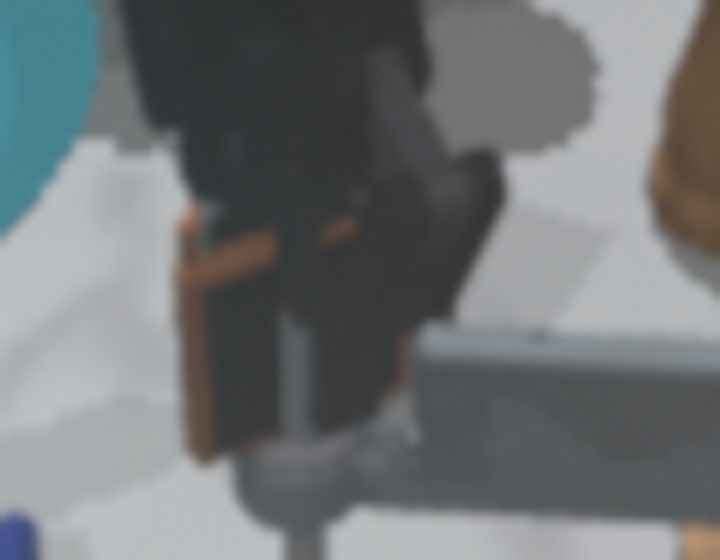

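View pics/wrist16.png

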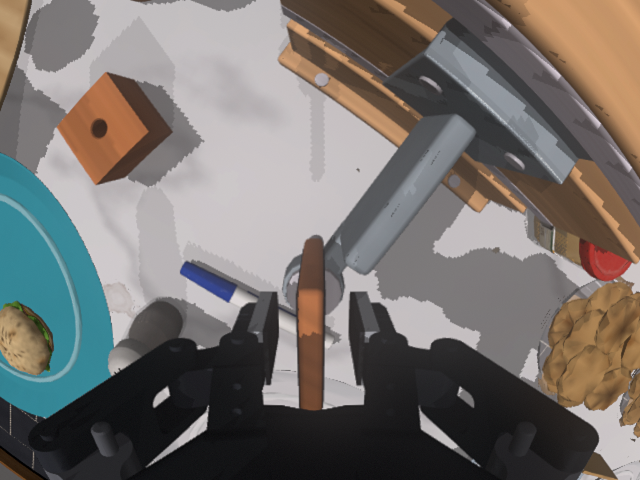

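Released cleanly; the right finger clears the web. Retreat straight up, then away towards the robot.

Request:
play_rows:
  deltas:
    - [0, -0.006, 0, 0, 0, 0]
    - [0, -0.018, 0, 0, 0, 0]
    - [0, -0.035, 0, 0, 0, 0]
    - [0, -0.06, 0, 0, 0, 0]
    - [0, -0.09, 0, 0, 0, 0]
    - [0, -0.12, 0, 0, 0, 0]
    - [0.03, -0.14, -0.01, 0, 0, 0]
    - [0.06, -0.16, -0.03, 0, 0, 0]
    - [0.09, -0.17, -0.05, 0, 0, 0]
    - [0.12, -0.17, -0.07, 0, 0, 0]
    - [0.14, -0.17, -0.09, 0, 0, 0]
    - [0.14, -0.17, -0.09, 0, 0, 0]

```text
t: 23.35
tcp_pos: [0.4392, 0.1268, 0.3026]
tool_rot: [-0.19, 0.681, -0.681, 0.189]
force: [-0.2, -1.1, 0.8]
finger_gap: 0.349
```

Run:
```python
from h import *
np.set_printoptions(precision=4,suppress=True)
s=sense();print(s["t"],s["tcp_pos"],s["force"],s["finger_gap"])
for n in ["side","wrist","top"]: cv2.imwrite(f"pics/{n}17.png",snapshot(n)[:,:,::-1])
im=cv2.imread("pics/side17.png")[170:310,270:430]; cv2.imwrite("pics/sz17.png",cv2.resize(im,None,fx=4.2,fy=4.2,interpolation=cv2.INTER_CUBIC))
```

```text
23.35 [0.4392 0.1268 0.3026] [-0.2386 -1.1416  0.7992] 0.34877509480488017
```

View pics/sz17.png

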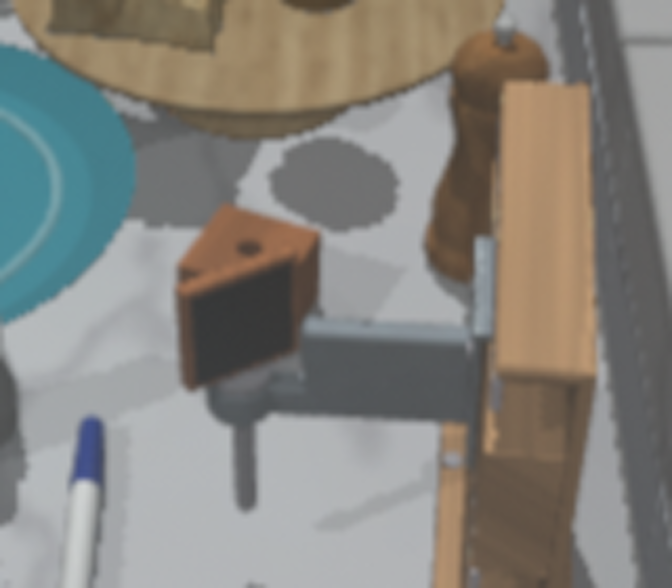

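View pics/wrist17.png

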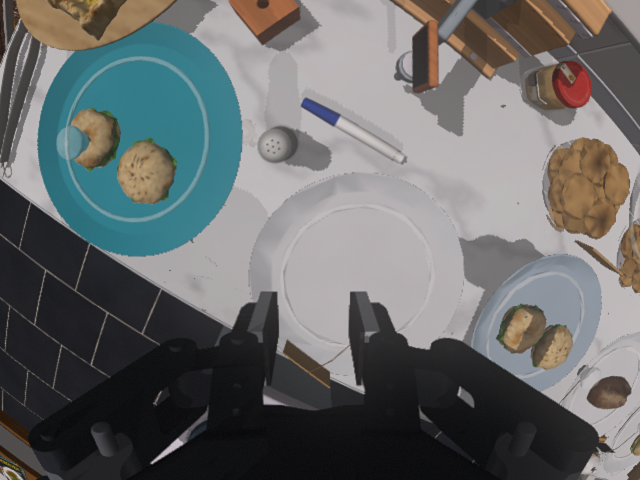

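View pics/top17.png

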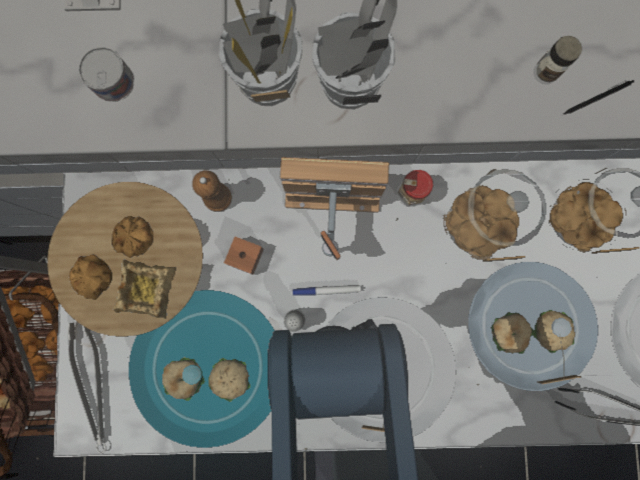

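Run:
```python
from h import *
a=cv2.imread("pics/side7.png")[170:310,310:430].astype(int);b=cv2.imread("pics/side17.png")[170:310,310:430].astype(int)
T=cv2.imread("pics/top0.png").astype(int);U=cv2.imread("pics/top17.png").astype(int)
for n,(x0,y0,x1,y1) in dict(honey=(398,165,436,205),mill=(190,168,232,212),shaker=(280,305,308,332),pen=(290,282,368,298)).items(): print(n,abs(T-U)[y0:y1,x0:x1].mean().round(1))
print("bracket plate", abs(a-b)[50:100,45:85].mean().round(1))
print(sign_off())
```

```text
honey 8.6
mill 7.7
shaker 10.1
pen 9.4
bracket plate 2.2
the job is handed in; nothing more can be done
None
```

The sign is up. The bracket hangs in the upper groove at mid-panel, and the sign's stem is through its eyelet with the collar resting on the rim. I handed the job in at about 23.5 s, with the gripper open and well clear.

**Bracket:** I gripped its web and tilted it 40° nose-up. I tucked the hook in without contact and swung it down level. Then I lowered it onto the groove floor and pushed it home until the panel pushed back with about 10 N. After release it hangs with only a slight sag.

**Sign:** I lifted it out of its block and lowered it through the eyelet with no side force until the collar touched, at about 8 N. The measured collar height was 113.7 mm, against an expected 112.5 mm. I then let go and backed away.

**Last checks:**
- **Final pictures:** They show the sign upright in the eyelet, and the back plate looks unchanged since I released the bracket. I did not re-measure its gap to the panel.
- **Bystanders:** The jar, mill, shaker and pen look to be where they were in the top view. The picture difference around each was small (8–10 grey levels) and I took it as changed lighting and noise. I did not measure their positions again.
- **Sign height in the block:** Some camera measurements put the sign's top about 8–10 mm lower than the given sizes say. The side view after lifting and the collar contact both agreed with the given sizes.
- **First bracket grasp:** It was planned with the tool tilted 30°, which ran into a joint limit. I changed it to 18° before closing the fingers.

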